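# Count the levelling feet left in a covered stock tray

### The job

Take stock of the levelling feet in the covered tray: with its loose clear cover staying on, tip the tray smoothly by the handle end so that all the feet slide down together at the front end, set it flat again, then lift off the cover and lay it on the bench, the same way up. Press zero on the empty counting scale, put every foot on the pan, then press count and after that print, one key at a time and without touching tare. Put the cover properly back on the tray, leave the feet on the pan, and do not disturb the other things on the bench.

Things in the scene. Friction and masses are not known exactly. Their poses are not given: they have to be found in the camera images.
- tray: flat steel stock tray, 0.3 kg. Origin: underside, middle of the part that holds the feet; z up. Plate 164 mm wide, 3 mm thick, from x = -100 mm (front end, nearest the robot; it can be rocked up on this edge) to +150 mm (handle end). Smooth floor 170 x 134 mm about the origin, top at z = 4 mm, rim round it 3 mm thick, top at z = 12 mm. Feet slide on it from 11 to 17 degrees of tilt
- tray_handle (a point): middle of the tray's grab handle: round steel bar 10 mm thick, 80 mm long along the tray's y, at x = 135, z = 45 mm in the tray's frame, on an upright at each end. 36 mm of free room between bar and cover, nothing behind it
- cover: loose clear cover, upside-down box 190 x 154 x 58 mm (x, y, z), walls 3 mm, 0.14 kg. Origin: middle of its open underside, axes as the tray's. On the tray it stands round the outside of the rim, 4 mm of play each side, origin 3 mm above the tray's; only its weight holds it; the rim keeps it on up to about 40 degrees if moved smoothly. Bench left of the tray (x 0.33-0.54, y 0.29-0.48) is bare
- cover_grip (a point): middle of the top of the cover's black grip bar: 14 mm thick along the cover's x, 40 mm long along its y, 22 mm high, standing on the cover's flat top; 80 mm above the cover's origin
- foot1: steel levelling foot, 70 g: round base 36 mm across, 9 mm thick; threaded stud 10 mm across on its axis, 47 mm high over all (a hexagon 15 mm across up to 15 mm). Origin: centre of the base's underside; z along the stud. Starts standing under the cover in the rear half of the tray. Three to five feet are present, the others absent (None)
- foot2: steel levelling foot, 70 g: round base 36 mm across, 9 mm thick; threaded stud 10 mm across on its axis, 47 mm high over all (a hexagon 15 mm across up to 15 mm). Origin: centre of the base's underside; z along the stud. Starts standing under the cover in the rear half of the tray. Three to five feet are present, the others absent (None)
- foot3: steel levelling foot, 70 g: round base 36 mm across, 9 mm thick; threaded stud 10 mm across on its axis, 47 mm high over all (a hexagon 15 mm across up to 15 mm). Origin: centre of the base's underside; z along the stud. Starts standing under the cover in the rear half of the tray. Three to five feet are present, the others absent (None)
- foot4: steel levelling foot, 70 g: round base 36 mm across, 9 mm thick; threaded stud 10 mm across on its axis, 47 mm high over all (a hexagon 15 mm across up to 15 mm). Origin: centre of the base's underside; z along the stud. Starts standing under the cover in the rear half of the tray. Three to five feet are present, the others absent (None)
- foot5: steel levelling foot, 70 g: round base 36 mm across, 9 mm thick; threaded stud 10 mm across on its axis, 47 mm high over all (a hexagon 15 mm across up to 15 mm). Origin: centre of the base's underside; z along the stud. Starts standing under the cover in the rear half of the tray. Three to five feet are present, the others absent (None)
- pan (a point): centre of the top of the flat steel pan, 160 (x) by 210 mm (y), no rim, 73 mm above the bench, of a white counting scale (fixed, 245 x 230 mm). x runs from the key console (robot's side) to the pan. Key row at x = -140 mm; console top 38 mm above the bench; between console and pan a sloped display up to 56 mm high, starting 22 mm behind the row's middle
- key_zero_top (a point): centre of the top of the ZERO key: the first of the four from the left as the robot sees them (largest y in the pan's frame). Grey square key 20 x 20 mm; the keys stand in a row along the pan's y, 36 mm apart, tops 46 mm above the bench; pressed straight down
- key_zero (a joint): travel of the zero key: 0 up, 0.004 m fully down; it springs back. It starts to move at 1.5 N and is fully down at 5 N; a press counts beyond 0.0025 m
- key_tare_top (a point): centre of the top of the TARE key: second from the left, to be left alone. Grey square key 20 x 20 mm; the keys stand in a row along the pan's y, 36 mm apart, tops 46 mm above the bench; pressed straight down
- key_tare (a joint): travel of the tare key: 0 up, 0.004 m fully down; it springs back. It starts to move at 1.5 N and is fully down at 5 N; a press counts beyond 0.0025 m
- key_count_top (a point): centre of the top of the COUNT key: third from the left. Grey square key 20 x 20 mm; the keys stand in a row along the pan's y, 36 mm apart, tops 46 mm above the bench; pressed straight down
- key_count (a joint): travel of the count key: 0 up, 0.004 m fully down; it springs back. It starts to move at 1.5 N and is fully down at 5 N; a press counts beyond 0.0025 m
- key_print_top (a point): centre of the top of the PRINT key: the last, rightmost. Grey square key 20 x 20 mm; the keys stand in a row along the pan's y, 36 mm apart, tops 46 mm above the bench; pressed straight down
- key_print (a joint): travel of the print key: 0 up, 0.004 m fully down; it springs back. It starts to move at 1.5 N and is fully down at 5 N; a press counts beyond 0.0025 m
- terminals: bystander: grey terminal blocks, 46 x 46 x 30 mm, between tray and scale. Origin: centre of its underside
- tape: bystander: black tape roll 72 mm across, 19 mm high, lying between tray and scale
- contactor: bystander: contactor 75 x 45 x 76 mm, beyond the tray
- meter: bystander: yellow multimeter 170 x 85 x 34 mm lying to the left beyond the tray

How it is judged:
By the outcome, as a careful person would: the job done as asked, in the order asked, and still so for the second after the job is handed in, with the robot touching nothing.
Of foot1, foot2, foot3, foot4, foot5 only 3 to 5 are there at a start; the rules pass over those that are not, and their reading is None.
At some moment in a run one of foot1, foot2, foot3, foot4, foot5 may be knocked a few centimetres aside while the robot is not near it.
It also fails if it takes over 210 s, if anything falls off the work surface, if the arm or the gripper's body presses on something with over 40 N, if the wrist force passes 120 N, or if a joint passes its speed limit or range.

### The arm

A 6-joint arm with a two-finger parallel gripper is mounted at the origin on the work surface. World frame = base frame: x ahead of the robot, y to its left, z up, the work surface at z = 0. Lengths are in mm, angles in rad, forces in N, time in s.
With the tool pointing down it reaches from about 350 to 775 mm from the base axis. Payload 7.3 kg.
Tool frame: the origin (TCP) lies at the very end of the fingers, on their centre line; the grasp point (between the pads) lies bot.grip_point_offset behind it (bot.grip_point_offset is the distance from the TCP to the grasp point, in mm); z points along the fingers, y is the line along which they close (so a half turn about z gives the same grasp; the last joint's range is limited). The gripper opens to 92 mm and grips with 3 to 60 N. Pads are 19 mm wide; open, the fingers measure 130 mm over their backs; the gripper's body (75 mm by 190 mm) begins 47 mm behind the grasp point.
Start: joints at [1.069, 0.342, 1.524, -0, 1.275, -0.146], TCP at [182.865, 492.143, 226.741] pointing down, gripper open.
Joint ranges: [-2.53, 2.53], [-0.77, 2.02], [0.04, 2.7], [-1, 4.14], [0.28, 2.66], [-3.11, 3.11]. Speed limits (rad/s): [2.57, 2.57, 3.14, 3.14, 3.14, 3.14].

### API

Orientations are given as [roll, pitch, yaw] about the fixed x, y, z axes, in that order (R = Rz(yaw) Ry(pitch) Rx(roll)).
In Python, from plant import bot gives the robot as it stands. The module is installed in compiled form; this text tells all that it offers.
- The arm moves only by the tool carry_out, never from a script. Its argument "plan" is a list of rows, each an object of numbers: "tx", "ty", "tz": the shift along the world's x, y, z in mm; "rx", "ry", "rz": the turn, a rotation vector about the world's x, y, z in rad. A call has 1 to 12 rows; each row shifts and turns the commanded pose from where the row before left it; what a row does not reach is not made up. A row lasts 1/10 s, in which the tool goes at most 50 mm and 8.59 degrees, less where a joint would pass 70% of its speed; a pose out of reach is approached as far as the arm can. A call with a gripper value outside its range is refused whole. "gripper" is the closure, from 0 (fully open) to 1 (shut), set as the call begins (left out, the last holds). The fingers move at their own pace and stop on an object; the grip force is fixed at half the most. Time passes only in rows, so rows that do not move let the fingers close. It gives the time, the measured TCP pose, the force, the opening and the grip force at its end, in the units of the state.
- bot.get_obs(): the state, without advancing time (a new reading comes with each control period).
- bot.capture(name): name is "side" or "top"; returns the picture (400x640x3 uint8, red, green, blue); there is no depth.
- bot.camera_model(name): a dict with "camera_matrix" (3x3 intrinsics, pixels), "dist" ([k1, k2, p1, p2, k3] as OpenCV has them; the pictures are not rectified), "R" (3x3) and "t" (3): a world point X has camera coordinates R X + t. Camera axes: x right, y down, z forward; pixel columns grow to the right and rows downward; lengths in mm; the calibration is good to about 2 mm. A picture is of the moment at which its call begins. camera_model takes no time and is no camera call.
- bot.close_job(): hands the job in; it is judged then, once.
The state is a dict: "time": time; "joint_positions": joint angles; "dq": joint speeds; "tau": joint torques, N m; "tool_pos": TCP position; "tcp_rot": TCP orientation; "contact_force": force on the tool from outside, world axes, zero at the start; "moment": the same for the moment, N m; "grip_width": finger opening in mm; "finger_force": force on a finger pad.
Only numpy, scipy, OpenCV 4.12 (cv2) and the standard library are available. Lean on these libraries where they do the work, as an engineer would, in place of code of your own. Each camera call takes 0.05 s, during which the arm holds its last target. There are 200 camera calls.

## Working session

There is one attempt and no reset: what is moved stays moved. The work goes in short steps, Python scripts to look and compute and a tool call to move; the robot and the scene stay as the last step left them, time stands still between calls to the robot, and variables do not carry over. Pictures are saved under pics/ and viewed, at most 14 in all, crops included, and the job is handed in when it is done.

Besides the shell and the picture viewer there is one more tool, called after ">>>" by a JSON object that holds its "name" and its "arguments", one argument or row to a line. carry_out: Moves the arm, as the interface text tells. Its arguments: {"type":"object","properties":{"plan":{"type":"array"},"gripper":{"type":"number"}},"required":["plan"]}

```bash
mkdir -p pics; cat > h.py <<'E'
import numpy as np, cv2
from plant import bot
def snap(c,name,crop=None,s=1):
    im=bot.capture(c)[:,:,::-1]
    if crop: x0,y0,x1,y1=crop; im=im[y0:y1,x0:x1]
    if s!=1: im=cv2.resize(im,None,fx=s,fy=s,interpolation=cv2.INTER_CUBIC)
    cv2.imwrite(f'pics/{name}.png',im)
def ray(c,uv):
    m=bot.camera_model(c);K=np.array(m['camera_matrix']);R=np.array(m['R']);t=np.array(m['t']).ravel()
    p=cv2.undistortPoints(np.array(uv,float).reshape(-1,1,2),K,np.array(m['dist'],float))[:,0]
    return -R.T@t, np.c_[p,np.ones(len(p))]@R
def atz(c,uv,z):
    o,d=ray(c,uv); z=np.broadcast_to(z,len(d)); return o+d*((z-o[2])/d[:,2])[:,None]
def proj(c,X):
    m=bot.camera_model(c);R=np.array(m['R']);t=np.array(m['t'],float)
    return cv2.projectPoints(np.array(X,float).reshape(-1,1,3),cv2.Rodrigues(R)[0],t,np.array(m['camera_matrix']),np.array(m['dist'],float))[0][:,0]
E
python3 - <<'E'
from h import *
snap('top','t0',None,1.25);snap('side','s0',None,1.25)
o=bot.get_obs();print(o['time'],o['tool_pos'],o['tcp_rot'],o['contact_force'],bot.grip_point_offset)
for c in('top','side'):print(c,ray(c,[[320,200]]))
E
```

```text
0.1 [182.68155279 491.80074915 226.11593318] [-3.14019647e+00 -1.86360740e-04  2.78584710e+00] [-0.3093058  -0.03757299 -0.39096204] 18.8
top (array([ 482.41648066,    1.18248332, 1093.56352788]), array([[ 0.12304274,  0.00397521, -0.99247186]]))
side (array([ 201.91808549, -908.35220157,  766.83291904]), array([[ 0.32733144,  0.77853086, -0.53581145]]))
```

View pics/t0.png

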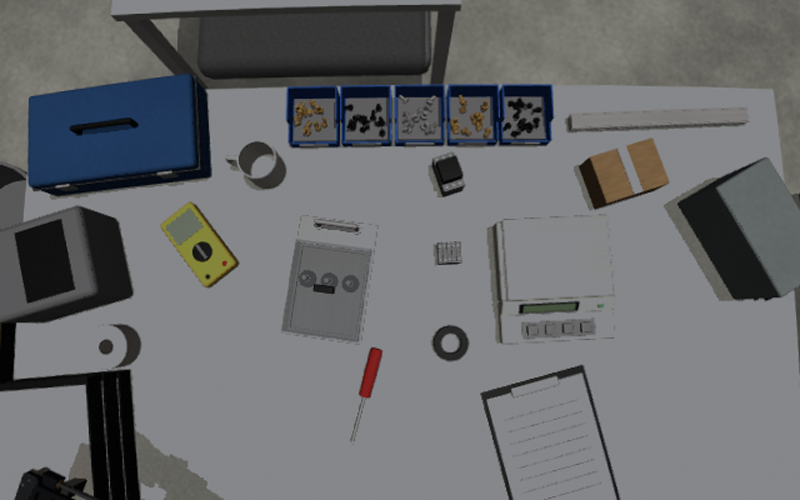

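View pics/s0.png

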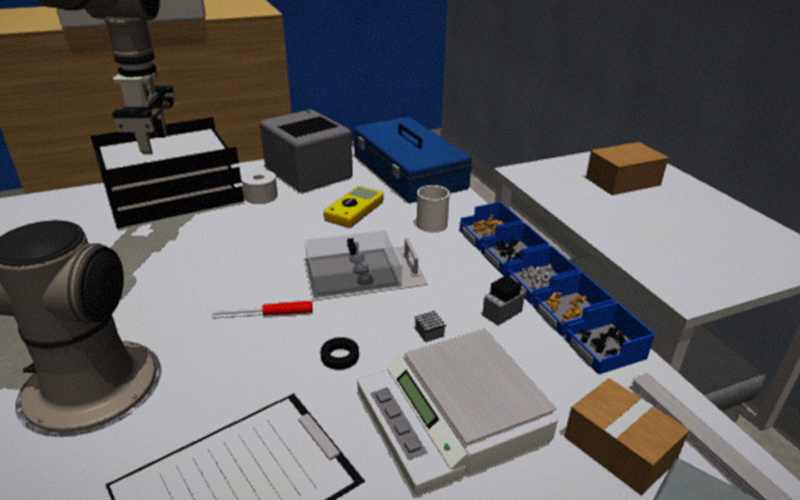

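The top view shows the tray at about (330,280), with three feet under the clear cover at (308,278), (329,280) and (350,283). The scale is at (553,275) with its keys along row 328. I'll enlarge both.

```bash
python3 - <<'E'
from h import *
snap('top','t1',(215,160,315,285),4.8);snap('top','t2',(385,160,505,285),4.8)
E
```

```text
(no output)
```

View pics/t1.png

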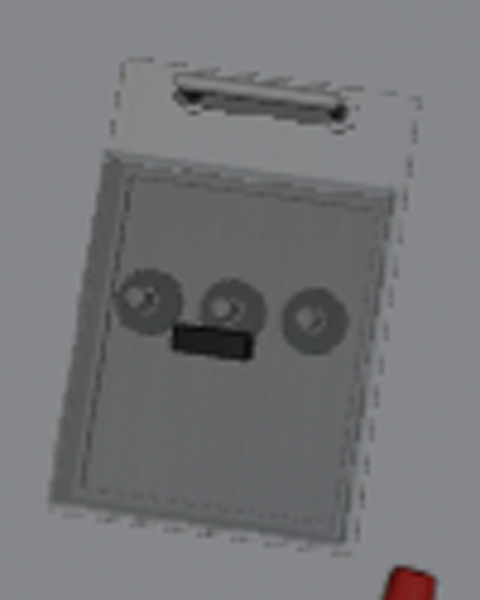

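View pics/t2.png

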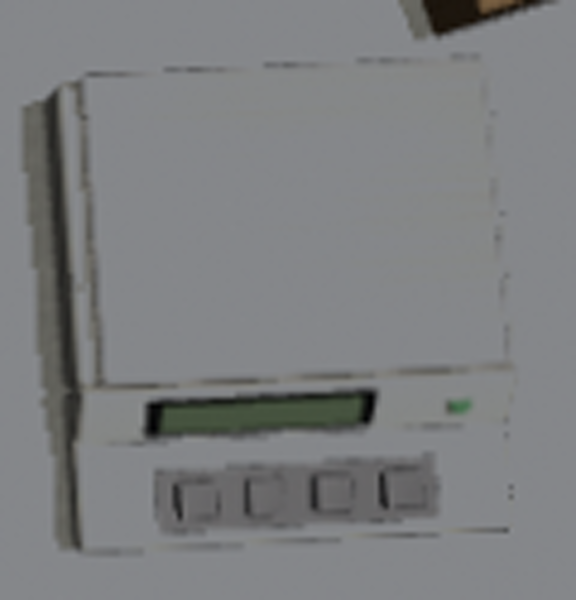

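In the tray crop, the handle bar runs from (180,85) to (345,103), the grip top is at (212,341), the plate corners are (125,60), (420,97) and (350,552), and the feet are at (150,300), (233,312) and (314,321). In the scale crop, the keys are at (197,499), (266,495), (334,491) and (407,487), and the pan corners are (85,75), (485,58), (505,368) and (100,385).

```bash
python3 - <<'E'
from h import *
np.set_printoptions(precision=1,suppress=True)
f=lambda p,o:(np.array(p,float)+.5)/4.8-.5+np.array(o)
A=(215,160);B=(385,160)
h=atz('top',f([[180,85],[345,103]],A),50);print('handle',h,h.mean(0),'tray yaw',np.degrees(np.arctan2(-(h[0]-h[1])[0],(h[0]-h[1])[1])),np.linalg.norm(h[0]-h[1]))
g=atz('top',f([[212,341],[176,336],[250,346]],A),83);print('grip',g)
p=atz('top',f([[125,60],[420,97],[350,552]],A),3);print('plate',p)
print('feet',atz('top',f([[150,302],[233,312],[314,321]],A),13))
k=atz('top',f([[197,499],[266,495],[334,491],[407,487]],B),46);print('keys',k)
q=atz('top',f([[85,75],[485,58],[505,368],[100,385]],B),73);print('pan',q,q.mean(0))
d=k[0]-k[3];print('scale yaw',np.degrees(np.arctan2(-d[0],d[1])))
E
```

```text
handle [[671.  176.6  50. ]
 [660.5  89.5  50. ]] [665.8 133.   50. ] tray yaw -6.827853105503268 87.74722631247963
grip [[534.4 153.4  83. ]
 [537.  171.6  83. ]
 [531.8 134.2  83. ]]
plate [[693.8 215.2   3. ]
 [671.5  52.3   3. ]
 [424.9  90.5   3. ]]
feet [[559.2 197.7  13. ]
 [553.6 152.7  13. ]
 [548.4 109.   13. ]]
keys [[ 451.5 -255.5   46. ]
 [ 453.1 -291.5   46. ]
 [ 454.7 -327.2   46. ]
 [ 456.2 -365.8   46. ]]
pan [[ 669.  -198.3   73. ]
 [ 676.8 -407.6   73. ]
 [ 516.4 -409.7   73. ]
 [ 510.1 -201.3   73. ]] [ 593.1 -304.2   73. ]
scale yaw 2.44949577006206
```

Tray: origin about (534.5,154.5), yaw about -7.8°, handle about (667,135). Pan: (593,-304), yaw 2.4°. Next I move toward the handle.

>>> {"name": "carry_out", "arguments": {
  "plan": [
    {"tx": 38,"ty": -28,"rz": -0.1126},
    {"tx": 38,"ty": -28,"rz": -0.1126},
    {"tx": 38,"ty": -28,"rz": -0.1126},
    {"tx": 38,"ty": -28,"rz": -0.1126},
    {"tx": 38,"ty": -28,"rz": -0.1126},
    {"tx": 38,"ty": -28,"rz": -0.1126},
    {"tx": 38,"ty": -28,"rz": -0.1126},
    {"tx": 38,"ty": -28,"rz": -0.1126},
    {"tx": 38,"ty": -28,"rz": -0.1126},
    {"tx": 38,"ty": -28,"rz": -0.1126},
    {"tx": 38,"ty": -28,"rz": -0.1126},
    {"tx": 38,"ty": -28,"rz": -0.1126}
  ],
  "gripper": 0.7
}}

```text
invalid input at $.plan[0]: expected keys tx, ty, tz, rx, ry, rz
```

>>> {"name": "carry_out", "arguments": {
  "plan": [
    {"tx": 38,"ty": -28,"tz": 0,"rx": 0,"ry": 0,"rz": -0.1126},
    {"tx": 38,"ty": -28,"tz": 0,"rx": 0,"ry": 0,"rz": -0.1126},
    {"tx": 38,"ty": -28,"tz": 0,"rx": 0,"ry": 0,"rz": -0.1126},
    {"tx": 38,"ty": -28,"tz": 0,"rx": 0,"ry": 0,"rz": -0.1126},
    {"tx": 38,"ty": -28,"tz": 0,"rx": 0,"ry": 0,"rz": -0.1126},
    {"tx": 38,"ty": -28,"tz": 0,"rx": 0,"ry": 0,"rz": -0.1126},
    {"tx": 38,"ty": -28,"tz": 0,"rx": 0,"ry": 0,"rz": -0.1126},
    {"tx": 38,"ty": -28,"tz": 0,"rx": 0,"ry": 0,"rz": -0.1126},
    {"tx": 38,"ty": -28,"tz": 0,"rx": 0,"ry": 0,"rz": -0.1126},
    {"tx": 38,"ty": -28,"tz": 0,"rx": 0,"ry": 0,"rz": -0.1126},
    {"tx": 38,"ty": -28,"tz": 0,"rx": 0,"ry": 0,"rz": -0.1126},
    {"tx": 38,"ty": -28,"tz": 0,"rx": 0,"ry": 0,"rz": -0.1126}
  ],
  "gripper": 0.7
}}

```text
time: 1.4
tool_pos: [640.1, 154.7, 226.5]
tcp_rot: [-3.141, 0.0, 1.43]
contact_force: [0.9, 1.0, 0.1]
grip_width: 27.4
finger_force: 0.0
```

>>> {"name": "carry_out", "arguments": {
  "plan": [
    {"tx": 9,"ty": -6.5,"tz": -40,"rx": 0,"ry": 0,"rz": 0},
    {"tx": 9,"ty": -6.5,"tz": -40,"rx": 0,"ry": 0,"rz": 0},
    {"tx": 9,"ty": -6.5,"tz": -40,"rx": 0,"ry": 0,"rz": 0},
    {"tx": 0,"ty": 0,"tz": -30,"rx": 0,"ry": 0,"rz": 0},
    {"tx": 0,"ty": 0,"tz": 0,"rx": 0,"ry": 0,"rz": 0},
    {"tx": 0,"ty": 0,"tz": 0,"rx": 0,"ry": 0,"rz": 0}
  ]
}}

```text
time: 2.0
tool_pos: [665.9, 136.7, 77.0]
tcp_rot: [-3.141, 0.0, 1.435]
contact_force: [0.1, -0.7, 1.3]
grip_width: 27.8
finger_force: 0.0
```

```bash
python3 - <<'E'
from h import *
a=bot.capture('side')[150:270,220:360,::-1]; b=bot.capture('top')[140:290,205:325,::-1]
r=lambda x,s:cv2.resize(x,None,fx=s,fy=s,interpolation=cv2.INTER_CUBIC)
A=r(a,3);B=r(b,3); c=np.zeros((450,780,3),np.uint8); c[:360,:420]=A; c[:450,420:780]=B
cv2.imwrite('pics/c1.png',c); o=bot.get_obs(); print(o['tool_pos'],o['grip_width'])
# predicted handle bar ends at z=45
y=np.array([.136,.991]);H=np.array([667,135])
P=[[*(H+s*40*y),45] for s in(-1,1)]
T=[o['tool_pos']]
print('side',(proj('side',P+T)-[220,150])*3,'top',(proj('top',P+T)-[205,140])*3+[420,0])
E
```

```text
[667.15957902 137.05095336  79.27920335] 27.158919435440108
side [[337.77464881 170.71666159]
 [314.96952879 126.1336249 ]
 [326.18743742 115.32087337]] top [[657.94977181 123.04696772]
 [564.58292529 111.24322405]
 [603.40370175 109.73664504]]
```

View pics/c1.png

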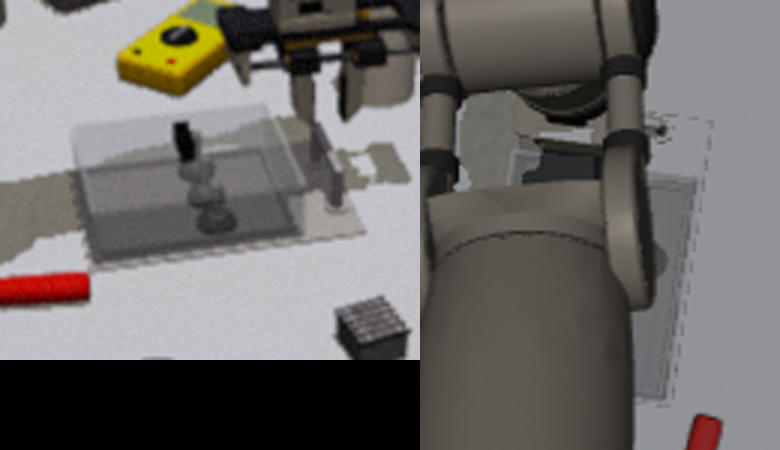

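The side view shows the fingers at (303,115) and (347,115), straddling the bar from (314,126) to (338,172), which matches the prediction. I'll descend, then close.

>>> {"name": "carry_out", "arguments": {
  "plan": [
    {"tx": 0,"ty": 0,"tz": -10,"rx": 0,"ry": 0,"rz": 0},
    {"tx": 0,"ty": 0,"tz": -10,"rx": 0,"ry": 0,"rz": 0},
    {"tx": 0,"ty": 0,"tz": -10,"rx": 0,"ry": 0,"rz": 0},
    {"tx": 0,"ty": 0,"tz": -10,"rx": 0,"ry": 0,"rz": 0},
    {"tx": 0,"ty": 0,"tz": -8,"rx": 0,"ry": 0,"rz": 0},
    {"tx": 0,"ty": 0,"tz": -3,"rx": 0,"ry": 0,"rz": 0},
    {"tx": 0,"ty": 0,"tz": 0,"rx": 0,"ry": 0,"rz": 0}
  ]
}}

```text
time: 2.8
tool_pos: [665.5, 136.6, 24.9]
tcp_rot: [-3.14, 0.0, 1.435]
contact_force: [0.2, -0.7, 1.0]
grip_width: 27.5
finger_force: 0.0
```

>>> {"name": "carry_out", "arguments": {
  "plan": [
    {"tx": 0,"ty": 0,"tz": 0,"rx": 0,"ry": 0,"rz": 0},
    {"tx": 0,"ty": 0,"tz": 0,"rx": 0,"ry": 0,"rz": 0},
    {"tx": 0,"ty": 0,"tz": 0,"rx": 0,"ry": 0,"rz": 0},
    {"tx": 0,"ty": 0,"tz": 0,"rx": 0,"ry": 0,"rz": 0},
    {"tx": 0,"ty": 0,"tz": 0,"rx": 0,"ry": 0,"rz": 0},
    {"tx": 0,"ty": 0,"tz": 0,"rx": 0,"ry": 0,"rz": 0},
    {"tx": 0,"ty": 0,"tz": 0,"rx": 0,"ry": 0,"rz": 0}
  ],
  "gripper": 0.9
}}

```text
time: 3.5
tool_pos: [666.6, 136.6, 26.3]
tcp_rot: [3.14, -0.0, 1.434]
contact_force: [4.2, -0.9, 1.9]
grip_width: 9.4
finger_force: 14.7
```

```bash
python3 - <<'E'
import numpy as np
s=np.linspace(0,1,37);th=np.radians(23)*(3*s**2-2*s**3)
X=235*np.cos(th)-26*np.sin(th);Z=235*np.sin(th)+26*np.cos(th)
dx=np.diff(X)
for k in range(36):
    d=np.diff(th)[k];print('{"tx": %.2f, "ty": %.2f, "tz": %.2f, "rx": %.4f, "ry": %.4f, "rz": 0},'%(dx[k]*.991,-dx[k]*.136,np.diff(Z)[k],-.136*d,-.991*d),end='\n' if k%12==11 else ' ')
E
```

```text
{"tx": -0.02, "ty": 0.00, "tz": 0.21, "rx": -0.0001, "ry": -0.0009, "rz": 0}, {"tx": -0.07, "ty": 0.01, "tz": 0.63, "rx": -0.0004, "ry": -0.0026, "rz": 0}, {"tx": -0.12, "ty": 0.02, "tz": 1.01, "rx": -0.0006, "ry": -0.0043, "rz": 0}, {"tx": -0.17, "ty": 0.02, "tz": 1.38, "rx": -0.0008, "ry": -0.0058, "rz": 0}, {"tx": -0.22, "ty": 0.03, "tz": 1.72, "rx": -0.0010, "ry": -0.0072, "rz": 0}, {"tx": -0.27, "ty": 0.04, "tz": 2.03, "rx": -0.0012, "ry": -0.0086, "rz": 0}, {"tx": -0.33, "ty": 0.05, "tz": 2.31, "rx": -0.0013, "ry": -0.0098, "rz": 0}, {"tx": -0.40, "ty": 0.05, "tz": 2.58, "rx": -0.0015, "ry": -0.0109, "rz": 0}, {"tx": -0.47, "ty": 0.06, "tz": 2.81, "rx": -0.0016, "ry": -0.0120, "rz": 0}, {"tx": -0.54, "ty": 0.07, "tz": 3.02, "rx": -0.0018, "ry": -0.0129, "rz": 0}, {"tx": -0.62, "ty": 0.09, "tz": 3.21, "rx": -0.0019, "ry": -0.0137, "rz": 0}, {"tx": -0.70, "ty": 0.10, "tz": 3.36, "rx": -0.0020, "ry": -0.0144, "rz": 0},
{"tx": -0.78, "ty": 0.11, "tz": 3.50, "rx": -0.0021, "ry": -0.0150, "rz": 0}, {"tx": -0.86, "ty": 0.12, "tz": 3.60, "rx": -0.0021, "ry": -0.0155, "rz": 0}, {"tx": -
[... 1007 characters left out ...]
"tx": -1.24, "ty": 0.17, "tz": 2.56, "rx": -0.0016, "ry": -0.0120, "rz": 0}, {"tx": -1.16, "ty": 0.16, "tz": 2.33, "rx": -0.0015, "ry": -0.0109, "rz": 0}, {"tx": -1.06, "ty": 0.15, "tz": 2.08, "rx": -0.0013, "ry": -0.0098, "rz": 0}, {"tx": -0.95, "ty": 0.13, "tz": 1.81, "rx": -0.0012, "ry": -0.0086, "rz": 0}, {"tx": -0.81, "ty": 0.11, "tz": 1.52, "rx": -0.0010, "ry": -0.0072, "rz": 0}, {"tx": -0.66, "ty": 0.09, "tz": 1.22, "rx": -0.0008, "ry": -0.0058, "rz": 0}, {"tx": -0.49, "ty": 0.07, "tz": 0.89, "rx": -0.0006, "ry": -0.0043, "rz": 0}, {"tx": -0.30, "ty": 0.04, "tz": 0.55, "rx": -0.0004, "ry": -0.0026, "rz": 0}, {"tx": -0.10, "ty": 0.01, "tz": 0.19, "rx": -0.0001, "ry": -0.0009, "rz": 0},
```

>>> {"name": "carry_out", "arguments": {
  "plan": [
    {"tx": 0,"ty": 0,"tz": 0.2,"rx": 0,"ry": -0.001,"rz": 0},
    {"tx": -0.1,"ty": 0,"tz": 0.6,"rx": 0,"ry": -0.0026,"rz": 0},
    {"tx": -0.1,"ty": 0,"tz": 1.0,"rx": -0.0006,"ry": -0.0043,"rz": 0},
    {"tx": -0.2,"ty": 0,"tz": 1.4,"rx": -0.0008,"ry": -0.0058,"rz": 0},
    {"tx": -0.2,"ty": 0,"tz": 1.7,"rx": -0.001,"ry": -0.0072,"rz": 0},
    {"tx": -0.3,"ty": 0,"tz": 2.0,"rx": -0.0012,"ry": -0.0086,"rz": 0},
    {"tx": -0.3,"ty": 0.1,"tz": 2.3,"rx": -0.0013,"ry": -0.0098,"rz": 0},
    {"tx": -0.4,"ty": 0.1,"tz": 2.6,"rx": -0.0015,"ry": -0.011,"rz": 0},
    {"tx": -0.5,"ty": 0.1,"tz": 2.8,"rx": -0.0016,"ry": -0.012,"rz": 0},
    {"tx": -0.5,"ty": 0.1,"tz": 3.0,"rx": -0.0018,"ry": -0.013,"rz": 0},
    {"tx": -0.6,"ty": 0.1,"tz": 3.2,"rx": -0.002,"ry": -0.0137,"rz": 0},
    {"tx": -0.7,"ty": 0.1,"tz": 3.4,"rx": -0.002,"ry": -0.0144,"rz": 0}
  ]
}}

```text
time: 4.7
tool_pos: [661.8, 137.3, 50.2]
tcp_rot: [3.036, -0.0, 1.435]
contact_force: [-1.5, 0.2, -3.4]
grip_width: 9.2
finger_force: 14.5
```

>>> {"name": "carry_out", "arguments": {
  "plan": [
    {"tx": -0.8,"ty": 0.1,"tz": 3.5,"rx": -0.0021,"ry": -0.015,"rz": 0},
    {"tx": -0.9,"ty": 0.1,"tz": 3.6,"rx": -0.0021,"ry": -0.0155,"rz": 0},
    {"tx": -0.9,"ty": 0.1,"tz": 3.7,"rx": -0.0022,"ry": -0.0159,"rz": 0},
    {"tx": -1.0,"ty": 0.1,"tz": 3.7,"rx": -0.0022,"ry": -0.0163,"rz": 0},
    {"tx": -1.1,"ty": 0.2,"tz": 3.8,"rx": -0.0023,"ry": -0.0165,"rz": 0},
    {"tx": -1.2,"ty": 0.2,"tz": 3.8,"rx": -0.0023,"ry": -0.0166,"rz": 0},
    {"tx": -1.2,"ty": 0.2,"tz": 3.7,"rx": -0.0023,"ry": -0.0166,"rz": 0},
    {"tx": -1.3,"ty": 0.2,"tz": 3.7,"rx": -0.0023,"ry": -0.0165,"rz": 0},
    {"tx": -1.3,"ty": 0.2,"tz": 3.6,"rx": -0.0022,"ry": -0.0163,"rz": 0},
    {"tx": -1.4,"ty": 0.2,"tz": 3.6,"rx": -0.0022,"ry": -0.0159,"rz": 0},
    {"tx": -1.4,"ty": 0.2,"tz": 3.4,"rx": -0.0021,"ry": -0.0155,"rz": 0},
    {"tx": -1.4,"ty": 0.2,"tz": 3.3,"rx": -0.0021,"ry": -0.015,"rz": 0}
  ]
}}

```text
time: 5.9
tool_pos: [648.1, 139.3, 93.8]
tcp_rot: [2.842, -0.0, 1.435]
contact_force: [-1.2, -0.9, -2.9]
grip_width: 9.6
finger_force: 14.5
```

>>> {"name": "carry_out", "arguments": {
  "plan": [
    {"tx": -1.4,"ty": 0.2,"tz": 3.1,"rx": -0.002,"ry": -0.0144,"rz": 0},
    {"tx": -1.3,"ty": 0.2,"tz": 3.0,"rx": -0.0019,"ry": -0.0137,"rz": 0},
    {"tx": -1.3,"ty": 0.2,"tz": 2.8,"rx": -0.0018,"ry": -0.0129,"rz": 0},
    {"tx": -1.2,"ty": 0.2,"tz": 2.6,"rx": -0.0016,"ry": -0.012,"rz": 0},
    {"tx": -1.2,"ty": 0.2,"tz": 2.3,"rx": -0.0015,"ry": -0.0109,"rz": 0},
    {"tx": -1.1,"ty": 0.1,"tz": 2.1,"rx": -0.0013,"ry": -0.0098,"rz": 0},
    {"tx": -0.9,"ty": 0.1,"tz": 1.8,"rx": -0.0012,"ry": -0.0086,"rz": 0},
    {"tx": -0.8,"ty": 0.1,"tz": 1.5,"rx": -0.001,"ry": -0.0072,"rz": 0},
    {"tx": -0.7,"ty": 0.1,"tz": 1.2,"rx": -0.0008,"ry": -0.0058,"rz": 0},
    {"tx": -0.5,"ty": 0.1,"tz": 0.9,"rx": -0.0006,"ry": -0.0043,"rz": 0},
    {"tx": -0.3,"ty": 0,"tz": 0.5,"rx": -0.0004,"ry": -0.0026,"rz": 0},
    {"tx": -0.1,"ty": 0,"tz": 0.2,"rx": 0,"ry": -0.001,"rz": 0}
  ]
}}

```text
time: 7.1
tool_pos: [637.2, 140.8, 115.4]
tcp_rot: [2.74, -0.0, 1.435]
contact_force: [-0.1, 1.0, -1.4]
grip_width: 9.3
finger_force: 14.5
```

>>> {"name": "carry_out", "arguments": {
  "plan": [
    {"tx": 0,"ty": 0,"tz": 0,"rx": 0,"ry": 0,"rz": 0},
    {"tx": 0,"ty": 0,"tz": 0,"rx": 0,"ry": 0,"rz": 0},
    {"tx": 0,"ty": 0,"tz": 0,"rx": 0,"ry": 0,"rz": 0},
    {"tx": 0,"ty": 0,"tz": 0,"rx": 0,"ry": 0,"rz": 0},
    {"tx": 0,"ty": 0,"tz": 0,"rx": 0,"ry": 0,"rz": 0}
  ]
}}

```text
time: 7.6
tool_pos: [637.3, 140.7, 115.3]
tcp_rot: [2.74, -0.0, 1.435]
contact_force: [-0.6, 0.8, -1.9]
grip_width: 9.1
finger_force: 14.5
```

```bash
python3 - <<'E'
from h import *
a=bot.capture('side')[120:270,200:360,::-1]
cv2.imwrite('pics/c2.png',cv2.resize(a,None,fx=4,fy=4,interpolation=cv2.INTER_CUBIC)); o=bot.get_obs(); print(o['tool_pos'],o['tcp_rot'],o['contact_force'],o['grip_width'])
E
```

```text
[637.28558162 140.72627865 115.30881941] [ 2.73962534e+00 -2.53384174e-04  1.43466293e+00] [-0.40375767  0.52941812 -1.90109677] 9.39309780511778
```

View pics/c2.png

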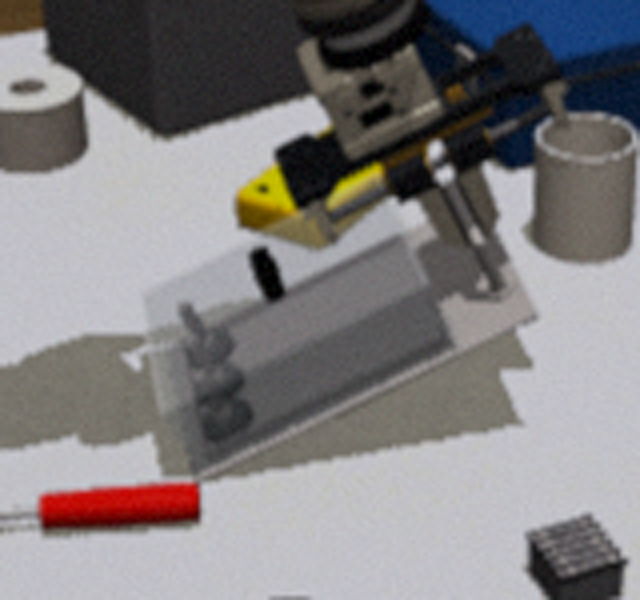

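The feet at (208,345), (218,380) and (225,415) have slid to the front rim, and the cover is still on. I'll lower along the reverse path.

>>> {"name": "carry_out", "arguments": {
  "plan": [
    {"tx": 0.1,"ty": 0,"tz": -0.2,"rx": 0,"ry": 0.001,"rz": 0},
    {"tx": 0.3,"ty": 0,"tz": -0.5,"rx": 0.0004,"ry": 0.0026,"rz": 0},
    {"tx": 0.5,"ty": -0.1,"tz": -0.9,"rx": 0.0006,"ry": 0.0043,"rz": 0},
    {"tx": 0.7,"ty": -0.1,"tz": -1.2,"rx": 0.0008,"ry": 0.0058,"rz": 0},
    {"tx": 0.8,"ty": -0.1,"tz": -1.5,"rx": 0.001,"ry": 0.0072,"rz": 0},
    {"tx": 0.9,"ty": -0.1,"tz": -1.8,"rx": 0.0012,"ry": 0.0086,"rz": 0},
    {"tx": 1.1,"ty": -0.1,"tz": -2.1,"rx": 0.0013,"ry": 0.0098,"rz": 0},
    {"tx": 1.2,"ty": -0.2,"tz": -2.3,"rx": 0.0015,"ry": 0.0109,"rz": 0},
    {"tx": 1.2,"ty": -0.2,"tz": -2.6,"rx": 0.0016,"ry": 0.012,"rz": 0},
    {"tx": 1.3,"ty": -0.2,"tz": -2.8,"rx": 0.0018,"ry": 0.0129,"rz": 0},
    {"tx": 1.3,"ty": -0.2,"tz": -3.0,"rx": 0.0019,"ry": 0.0137,"rz": 0},
    {"tx": 1.4,"ty": -0.2,"tz": -3.1,"rx": 0.002,"ry": 0.0144,"rz": 0}
  ]
}}

```text
time: 8.85
tool_pos: [648.1, 139.2, 93.0]
tcp_rot: [2.845, -0.0, 1.435]
contact_force: [-0.6, 0.3, -2.5]
grip_width: 9.4
finger_force: 14.5
```

>>> {"name": "carry_out", "arguments": {
  "plan": [
    {"tx": 1.4,"ty": -0.2,"tz": -3.3,"rx": 0.0021,"ry": 0.015,"rz": 0},
    {"tx": 1.4,"ty": -0.2,"tz": -3.4,"rx": 0.0021,"ry": 0.0155,"rz": 0},
    {"tx": 1.4,"ty": -0.2,"tz": -3.6,"rx": 0.0022,"ry": 0.0159,"rz": 0},
    {"tx": 1.3,"ty": -0.2,"tz": -3.6,"rx": 0.0022,"ry": 0.0163,"rz": 0},
    {"tx": 1.3,"ty": -0.2,"tz": -3.7,"rx": 0.0023,"ry": 0.0165,"rz": 0},
    {"tx": 1.2,"ty": -0.2,"tz": -3.7,"rx": 0.0023,"ry": 0.0166,"rz": 0},
    {"tx": 1.2,"ty": -0.2,"tz": -3.8,"rx": 0.0023,"ry": 0.0166,"rz": 0},
    {"tx": 1.1,"ty": -0.2,"tz": -3.8,"rx": 0.0023,"ry": 0.0165,"rz": 0},
    {"tx": 1.0,"ty": -0.1,"tz": -3.7,"rx": 0.0022,"ry": 0.0163,"rz": 0},
    {"tx": 0.9,"ty": -0.1,"tz": -3.7,"rx": 0.0022,"ry": 0.0159,"rz": 0},
    {"tx": 0.9,"ty": -0.1,"tz": -3.6,"rx": 0.0021,"ry": 0.0155,"rz": 0},
    {"tx": 0.8,"ty": -0.1,"tz": -3.5,"rx": 0.0021,"ry": 0.015,"rz": 0}
  ]
}}

```text
time: 10.05
tool_pos: [662.0, 137.2, 49.6]
tcp_rot: [3.038, -0.0, 1.435]
contact_force: [-2.2, -0.7, -3.0]
grip_width: 9.2
finger_force: 14.5
```

>>> {"name": "carry_out", "arguments": {
  "plan": [
    {"tx": 0.7,"ty": -0.1,"tz": -3.4,"rx": 0.002,"ry": 0.0144,"rz": 0},
    {"tx": 0.6,"ty": -0.1,"tz": -3.2,"rx": 0.002,"ry": 0.0137,"rz": 0},
    {"tx": 0.5,"ty": -0.1,"tz": -3.0,"rx": 0.0018,"ry": 0.013,"rz": 0},
    {"tx": 0.5,"ty": -0.1,"tz": -2.8,"rx": 0.0016,"ry": 0.012,"rz": 0},
    {"tx": 0.4,"ty": -0.1,"tz": -2.6,"rx": 0.0015,"ry": 0.011,"rz": 0},
    {"tx": 0.3,"ty": -0.1,"tz": -2.3,"rx": 0.0013,"ry": 0.0098,"rz": 0},
    {"tx": 0.3,"ty": 0,"tz": -2.0,"rx": 0.0012,"ry": 0.0086,"rz": 0},
    {"tx": 0.2,"ty": 0,"tz": -1.7,"rx": 0.001,"ry": 0.0072,"rz": 0},
    {"tx": 0.2,"ty": 0,"tz": -1.4,"rx": 0.0008,"ry": 0.0058,"rz": 0},
    {"tx": 0.1,"ty": 0,"tz": -1.0,"rx": 0.0006,"ry": 0.0043,"rz": 0},
    {"tx": 0.1,"ty": 0,"tz": -0.6,"rx": 0,"ry": 0.0026,"rz": 0},
    {"tx": 0,"ty": 0,"tz": -0.2,"rx": 0,"ry": 0.001,"rz": 0}
  ]
}}

```text
time: 11.25
tool_pos: [665.8, 136.6, 26.3]
tcp_rot: [3.142, 0.0, 1.435]
contact_force: [-4.0, -1.3, 2.9]
grip_width: 9.2
finger_force: 14.5
```

>>> {"name": "carry_out", "arguments": {
  "plan": [
    {"tx": 0,"ty": 0,"tz": 0,"rx": 0,"ry": 0,"rz": 0},
    {"tx": 0,"ty": 0,"tz": 0,"rx": 0,"ry": 0,"rz": 0},
    {"tx": 0,"ty": 0,"tz": 0,"rx": 0,"ry": 0,"rz": 0}
  ]
}}

```text
time: 11.55
tool_pos: [665.8, 136.6, 26.3]
tcp_rot: [3.141, 0.0, 1.435]
contact_force: [-5.9, -0.5, 4.5]
grip_width: 9.6
finger_force: 14.5
```

>>> {"name": "carry_out", "arguments": {
  "plan": [
    {"tx": 0,"ty": 0,"tz": 0,"rx": 0,"ry": 0,"rz": 0},
    {"tx": 0,"ty": 0,"tz": 0,"rx": 0,"ry": 0,"rz": 0},
    {"tx": 0,"ty": 0,"tz": 0,"rx": 0,"ry": 0,"rz": 0},
    {"tx": 0,"ty": 0,"tz": 0,"rx": 0,"ry": 0,"rz": 0},
    {"tx": 0,"ty": 0,"tz": 6,"rx": 0,"ry": 0,"rz": 0},
    {"tx": 0,"ty": 0,"tz": 14,"rx": 0,"ry": 0,"rz": 0},
    {"tx": 0,"ty": 0,"tz": 25,"rx": 0,"ry": 0,"rz": 0},
    {"tx": 0,"ty": 0,"tz": 30,"rx": 0,"ry": 0,"rz": 0},
    {"tx": 0,"ty": 0,"tz": 20,"rx": 0,"ry": 0,"rz": 0}
  ],
  "gripper": 0.7
}}

```text
time: 12.45
tool_pos: [666.9, 136.8, 124.5]
tcp_rot: [3.138, -0.001, 1.435]
contact_force: [1.2, 0.3, 0.4]
grip_width: 27.7
finger_force: 0.0
```

>>> {"name": "carry_out", "arguments": {
  "plan": [
    {"tx": -22,"ty": 3,"tz": 0,"rx": 0,"ry": 0,"rz": 0},
    {"tx": -36,"ty": 4.5,"tz": 0,"rx": 0,"ry": 0,"rz": 0},
    {"tx": -40,"ty": 5,"tz": 0,"rx": 0,"ry": 0,"rz": 0},
    {"tx": -24,"ty": 3,"tz": 0,"rx": 0,"ry": 0,"rz": 0},
    {"tx": -10.5,"ty": 1.5,"tz": 0,"rx": 0,"ry": 0,"rz": 0},
    {"tx": 0,"ty": 0,"tz": 0,"rx": 0,"ry": 0,"rz": 0},
    {"tx": 0,"ty": 0,"tz": 0,"rx": 0,"ry": 0,"rz": 0}
  ],
  "gripper": 0.55
}}

```text
time: 13.15
tool_pos: [535.0, 153.6, 121.6]
tcp_rot: [3.139, -0.001, 1.434]
contact_force: [-0.8, -0.1, 0.2]
grip_width: 41.3
finger_force: 0.0
```

```bash
python3 - <<'E'
from h import *
a=bot.capture('side')[140:260,200:360,::-1]
cv2.imwrite('pics/c3.png',cv2.resize(a,None,fx=4,fy=4,interpolation=cv2.INTER_CUBIC)); o=bot.get_obs(); print(o['tool_pos'],o['tcp_rot'],o['contact_force'],o['grip_width'])
print((proj('side',[[534.4,153.4,83],o['tool_pos']])-[200,140])*4)
E
```

```text
[535.02023068 153.494525   121.25155693] [ 3.13951282e+00 -4.56679429e-04  1.43419605e+00] [0.16076834 0.0843935  0.37303584] 41.14566819556707
[[324.62998626 214.18510934]
 [323.58951375 164.84099488]]
```

View pics/c3.png

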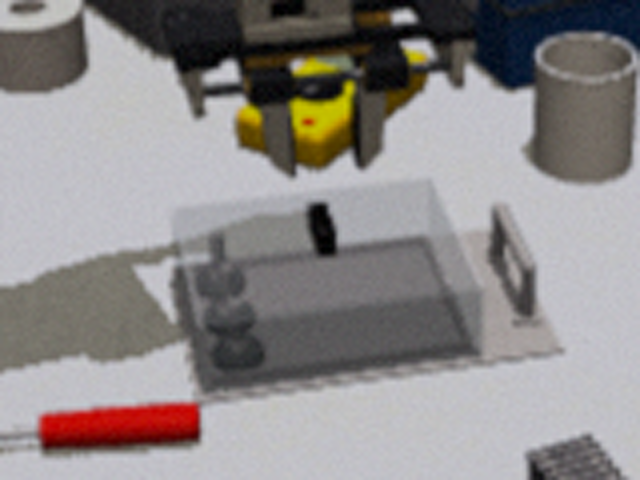

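The side view shows the feet lying at the front, at (220,275), (230,312) and (237,350). The grip top at (321,210) is about 2 mm forward of where it started. I'll descend on it.

>>> {"name": "carry_out", "arguments": {
  "plan": [
    {"tx": -2,"ty": 0,"tz": -15,"rx": 0,"ry": 0,"rz": 0},
    {"tx": 0,"ty": 0,"tz": -20,"rx": 0,"ry": 0,"rz": 0},
    {"tx": 0,"ty": 0,"tz": -13,"rx": 0,"ry": 0,"rz": 0},
    {"tx": 0,"ty": 0,"tz": -6,"rx": 0,"ry": 0,"rz": 0},
    {"tx": 0,"ty": 0,"tz": -2,"rx": 0,"ry": 0,"rz": 0},
    {"tx": 0,"ty": 0,"tz": 0,"rx": 0,"ry": 0,"rz": 0}
  ]
}}

```text
time: 13.8
tool_pos: [531.8, 153.6, 64.8]
tcp_rot: [3.141, -0.0, 1.434]
contact_force: [-0.2, -0.2, 0.1]
grip_width: 41.2
finger_force: 0.0
```

>>> {"name": "carry_out", "arguments": {
  "plan": [
    {"tx": 0,"ty": 0,"tz": 0,"rx": 0,"ry": 0,"rz": 0},
    {"tx": 0,"ty": 0,"tz": 0,"rx": 0,"ry": 0,"rz": 0},
    {"tx": 0,"ty": 0,"tz": 0,"rx": 0,"ry": 0,"rz": 0},
    {"tx": 0,"ty": 0,"tz": 0,"rx": 0,"ry": 0,"rz": 0},
    {"tx": 0,"ty": 0,"tz": 0,"rx": 0,"ry": 0,"rz": 0},
    {"tx": 0,"ty": 0,"tz": 0,"rx": 0,"ry": 0,"rz": 0},
    {"tx": 0,"ty": 0,"tz": 0,"rx": 0,"ry": 0,"rz": 0}
  ],
  "gripper": 0.88
}}

```text
time: 14.5
tool_pos: [531.6, 153.7, 65.1]
tcp_rot: [3.141, -0.0, 1.435]
contact_force: [-0.3, 0.8, 4.4]
grip_width: 13.8
finger_force: 30.0
```

>>> {"name": "carry_out", "arguments": {
  "plan": [
    {"tx": 0,"ty": 0,"tz": 2,"rx": 0,"ry": 0,"rz": 0},
    {"tx": 0,"ty": 0,"tz": 5,"rx": 0,"ry": 0,"rz": 0},
    {"tx": 0,"ty": 0,"tz": 9,"rx": 0,"ry": 0,"rz": 0},
    {"tx": 0,"ty": 0,"tz": 14,"rx": 0,"ry": 0,"rz": 0},
    {"tx": 0,"ty": 0,"tz": 18,"rx": 0,"ry": 0,"rz": 0},
    {"tx": 0,"ty": 0,"tz": 20,"rx": 0,"ry": 0,"rz": 0},
    {"tx": 0,"ty": 0,"tz": 18,"rx": 0,"ry": 0,"rz": 0},
    {"tx": 0,"ty": 0,"tz": 10,"rx": 0,"ry": 0,"rz": 0},
    {"tx": 0,"ty": 0,"tz": 4,"rx": 0,"ry": 0,"rz": 0}
  ]
}}

```text
time: 15.4
tool_pos: [531.8, 153.7, 166.1]
tcp_rot: [3.14, -0.001, 1.435]
contact_force: [0.2, 0.1, -1.1]
grip_width: 13.4
finger_force: 30.0
```

>>> {"name": "carry_out", "arguments": {
  "plan": [
    {"tx": -4,"ty": 9,"tz": 0,"rx": 0,"ry": 0,"rz": 0},
    {"tx": -8,"ty": 19,"tz": 0,"rx": 0,"ry": 0,"rz": 0},
    {"tx": -12,"ty": 29,"tz": 0,"rx": 0,"ry": 0,"rz": 0},
    {"tx": -14,"ty": 34,"tz": 0,"rx": 0,"ry": 0,"rz": 0},
    {"tx": -16,"ty": 38,"tz": 0,"rx": 0,"ry": 0,"rz": 0},
    {"tx": -15,"ty": 36,"tz": 0,"rx": 0,"ry": 0,"rz": 0},
    {"tx": -12,"ty": 29,"tz": 0,"rx": 0,"ry": 0,"rz": 0},
    {"tx": -9,"ty": 22,"tz": 0,"rx": 0,"ry": 0,"rz": 0},
    {"tx": -5,"ty": 11,"tz": 0,"rx": 0,"ry": 0,"rz": 0},
    {"tx": -2,"ty": 4,"tz": 0,"rx": 0,"ry": 0,"rz": 0},
    {"tx": 0,"ty": 0,"tz": 0,"rx": 0,"ry": 0,"rz": 0}
  ]
}}

```text
time: 16.5
tool_pos: [434.0, 384.4, 164.2]
tcp_rot: [-3.141, 0.001, 1.435]
contact_force: [-0.2, -0.6, -2.1]
grip_width: 13.3
finger_force: 30.0
```

>>> {"name": "carry_out", "arguments": {
  "plan": [
    {"tx": 0,"ty": 0,"tz": -6,"rx": 0,"ry": 0,"rz": 0},
    {"tx": 0,"ty": 0,"tz": -12,"rx": 0,"ry": 0,"rz": 0},
    {"tx": 0,"ty": 0,"tz": -18,"rx": 0,"ry": 0,"rz": 0},
    {"tx": 0,"ty": 0,"tz": -20,"rx": 0,"ry": 0,"rz": 0},
    {"tx": 0,"ty": 0,"tz": -18,"rx": 0,"ry": 0,"rz": 0},
    {"tx": 0,"ty": 0,"tz": -12,"rx": 0,"ry": 0,"rz": 0},
    {"tx": 0,"ty": 0,"tz": -7,"rx": 0,"ry": 0,"rz": 0},
    {"tx": 0,"ty": 0,"tz": -3,"rx": 0,"ry": 0,"rz": 0},
    {"tx": 0,"ty": 0,"tz": -2,"rx": 0,"ry": 0,"rz": 0},
    {"tx": 0,"ty": 0,"tz": 0,"rx": 0,"ry": 0,"rz": 0}
  ]
}}

```text
time: 17.5
tool_pos: [434.6, 384.8, 67.1]
tcp_rot: [3.141, -0.001, 1.435]
contact_force: [0.1, 0.6, -0.7]
grip_width: 13.7
finger_force: 30.0
```

>>> {"name": "carry_out", "arguments": {
  "plan": [
    {"tx": 0,"ty": 0,"tz": -2,"rx": 0,"ry": 0,"rz": 0},
    {"tx": 0,"ty": 0,"tz": -2,"rx": 0,"ry": 0,"rz": 0},
    {"tx": 0,"ty": 0,"tz": -1,"rx": 0,"ry": 0,"rz": 0},
    {"tx": 0,"ty": 0,"tz": 0,"rx": 0,"ry": 0,"rz": 0}
  ]
}}

```text
time: 17.9
tool_pos: [434.4, 384.7, 62.1]
tcp_rot: [3.141, -0.0, 1.435]
contact_force: [-1.4, -1.3, 2.3]
grip_width: 13.8
finger_force: 30.0
```

>>> {"name": "carry_out", "arguments": {
  "plan": [
    {"tx": 0,"ty": 0,"tz": 0,"rx": 0,"ry": 0,"rz": 0},
    {"tx": 0,"ty": 0,"tz": 0,"rx": 0,"ry": 0,"rz": 0},
    {"tx": 0,"ty": 0,"tz": 0,"rx": 0,"ry": 0,"rz": 0},
    {"tx": 0,"ty": 0,"tz": 0,"rx": 0,"ry": 0,"rz": 0},
    {"tx": 0,"ty": 0,"tz": 10,"rx": 0,"ry": 0,"rz": 0},
    {"tx": 0,"ty": 0,"tz": 20,"rx": 0,"ry": 0,"rz": 0},
    {"tx": 0,"ty": 0,"tz": 35,"rx": 0,"ry": 0,"rz": 0},
    {"tx": 0,"ty": 0,"tz": 40,"rx": 0,"ry": 0,"rz": 0}
  ],
  "gripper": 0.6
}}

```text
time: 18.7
tool_pos: [433.8, 384.2, 167.6]
tcp_rot: [-3.14, 0.001, 1.435]
contact_force: [0.0, 0.9, 0.1]
grip_width: 36.8
finger_force: 0.0
```

```bash
python3 - <<'E'
from h import *
a=bot.capture('top')[150:290,140:320,::-1]
cv2.imwrite('pics/c4.png',cv2.resize(a,None,fx=4.2,fy=4.2,interpolation=cv2.INTER_CUBIC)); o=bot.get_obs(); print(o['time'],o['tool_pos'],o['tcp_rot'],o['contact_force'],o['grip_width'])
E
```

```text
18.75 [436.83035729 386.44249171 175.69075211] [ 3.13332104 -0.00736428  1.43478273] [0.75132935 1.27934791 4.99073206] 36.47757063622781
```

View pics/c4.png

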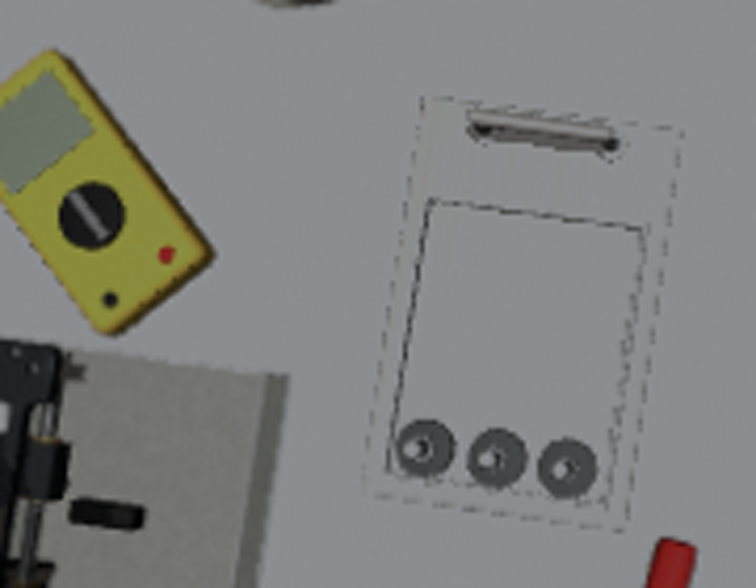

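The top view shows the cover on the bench at left, with its grip at (107,513). The tray is open, with three feet at its front end at (427,449), (497,459) and (567,468). Next is the zero key.

>>> {"name": "carry_out", "arguments": {
  "plan": [
    {"tx": 1.3,"ty": -45,"tz": 0,"rx": 0,"ry": 0,"rz": -0.116},
    {"tx": 1.3,"ty": -45,"tz": 0,"rx": 0,"ry": 0,"rz": -0.116},
    {"tx": 1.3,"ty": -45,"tz": 0,"rx": 0,"ry": 0,"rz": -0.116},
    {"tx": 1.3,"ty": -45,"tz": 0,"rx": 0,"ry": 0,"rz": -0.116},
    {"tx": 1.3,"ty": -45,"tz": 0,"rx": 0,"ry": 0,"rz": -0.116},
    {"tx": 1.3,"ty": -45,"tz": 0,"rx": 0,"ry": 0,"rz": -0.116},
    {"tx": 1.3,"ty": -45,"tz": 0,"rx": 0,"ry": 0,"rz": -0.116},
    {"tx": 1.3,"ty": -45,"tz": 0,"rx": 0,"ry": 0,"rz": -0.116},
    {"tx": 1.3,"ty": -45,"tz": 0,"rx": 0,"ry": 0,"rz": -0.116},
    {"tx": 1.3,"ty": -45,"tz": 0,"rx": 0,"ry": 0,"rz": -0.116},
    {"tx": 1.3,"ty": -45,"tz": 0,"rx": 0,"ry": 0,"rz": -0.116},
    {"tx": 1.3,"ty": -45,"tz": 0,"rx": 0,"ry": 0,"rz": -0.116}
  ],
  "gripper": 1
}}

```text
time: 19.95
tool_pos: [449.9, -157.3, 167.5]
tcp_rot: [3.141, -0.001, 0.038]
contact_force: [1.3, 0.6, -0.5]
grip_width: 0.5
finger_force: 0.0
```

```bash
python3 - <<'E'
from h import *
np.set_printoptions(precision=1,suppress=True)
f=lambda p:(np.array(p,float)+.5)/4.2-.5+np.array([140,150])
p=atz('top',f([[424,98],[682,130],[627,530],[368,493]]),3);print(p,p.mean(0))
print('feet base',atz('top',f([[427,449],[497,459],[567,468]]),13))
print('stud top',atz('top',f([[422,450],[494,460],[568,469]]),51))
print('grip',atz('top',f([[109,511]]),80)); print(bot.get_obs()['tool_pos'])
E
```

```text
[[691.5 215.4   3. ]
 [669.5  52.5   3. ]
 [421.9  86.9   3. ]
 [444.8 246.9   3. ]] [556.9 150.4   3. ]
feet base [[471.8 208.6  13. ]
 [465.6 165.6  13. ]
 [460.  122.7  13. ]]
stud top [[471.6 204.3  51. ]
 [465.6 161.6  51. ]
 [460.2 117.8  51. ]]
grip [[437.  380.9  80. ]]
[ 449.9 -157.3  167.5]
```

>>> {"name": "carry_out", "arguments": {
  "plan": [
    {"tx": 1,"ty": -40,"tz": -20,"rx": 0,"ry": 0,"rz": 0},
    {"tx": 0.5,"ty": -40,"tz": -25,"rx": 0,"ry": 0,"rz": 0},
    {"tx": 0,"ty": -18,"tz": -30,"rx": 0,"ry": 0,"rz": 0},
    {"tx": 0,"ty": 0,"tz": -20,"rx": 0,"ry": 0,"rz": 0},
    {"tx": 0,"ty": 0,"tz": -10,"rx": 0,"ry": 0,"rz": 0},
    {"tx": 0,"ty": 0,"tz": 0,"rx": 0,"ry": 0,"rz": 0},
    {"tx": 0,"ty": 0,"tz": 0,"rx": 0,"ry": 0,"rz": 0}
  ]
}}

```text
time: 20.65
tool_pos: [452.1, -253.2, 62.7]
tcp_rot: [3.141, -0.001, 0.043]
contact_force: [-0.1, -0.3, -0.2]
grip_width: 0.3
finger_force: 0.0
```

```bash
python3 - <<'E'
from h import *
a=bot.capture('side')[265:385,270:420,::-1]
cv2.imwrite('pics/c5.png',cv2.resize(a,None,fx=4.5,fy=4.5,interpolation=cv2.INTER_CUBIC)); o=bot.get_obs(); print(o['time'],o['tool_pos'],o['contact_force'],o['grip_width'])
print((proj('side',[[451.5,-255.5,46],[453.1,-291.5,46],o['tool_pos']])-[270,265])*4.5)
E
```

```text
20.7 [ 452.32029196 -253.39346626   63.07837363] [-0.01689967  0.31369577 -0.05507158] 0.31818484402393654
[[166.96395879 225.82639965]
 [199.88238278 280.80034464]
 [166.86463865 194.96240418]]
```

View pics/c5.png

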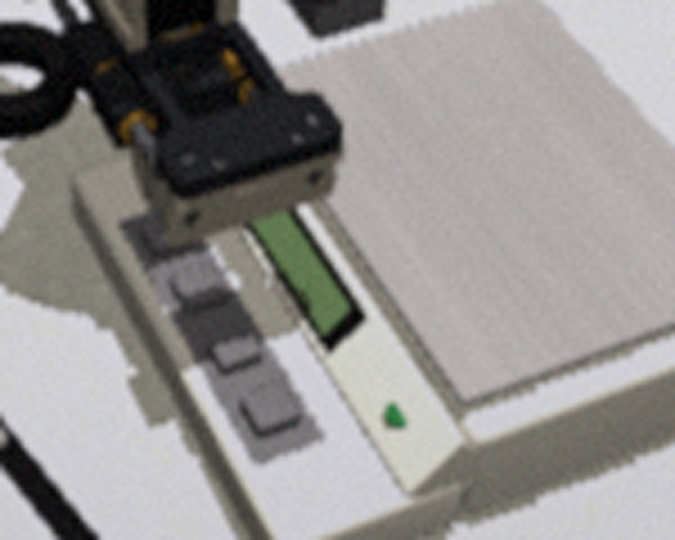

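The TARE key top at (200,275) agrees with the prediction, and the tool is above ZERO. I'll press it.

>>> {"name": "carry_out", "arguments": {
  "plan": [
    {"tx": 0,"ty": -2,"tz": -8,"rx": 0,"ry": 0,"rz": 0},
    {"tx": 0,"ty": 0,"tz": -6,"rx": 0,"ry": 0,"rz": 0},
    {"tx": 0,"ty": 0,"tz": -2,"rx": 0,"ry": 0,"rz": 0},
    {"tx": 0,"ty": 0,"tz": -2,"rx": 0,"ry": 0,"rz": 0},
    {"tx": 0,"ty": 0,"tz": -1.5,"rx": 0,"ry": 0,"rz": 0},
    {"tx": 0,"ty": 0,"tz": -1,"rx": 0,"ry": 0,"rz": 0},
    {"tx": 0,"ty": 0,"tz": 0,"rx": 0,"ry": 0,"rz": 0},
    {"tx": 0,"ty": 0,"tz": 0,"rx": 0,"ry": 0,"rz": 0}
  ]
}}

```text
time: 21.5
tool_pos: [451.4, -255.2, 42.2]
tcp_rot: [3.141, -0.0, 0.043]
contact_force: [-2.2, 2.6, 9.4]
grip_width: 0.5
finger_force: 5.4
```

>>> {"name": "carry_out", "arguments": {
  "plan": [
    {"tx": 0,"ty": 0,"tz": 5,"rx": 0,"ry": 0,"rz": 0},
    {"tx": 0,"ty": 0,"tz": 20,"rx": 0,"ry": 0,"rz": 0},
    {"tx": 0,"ty": 0,"tz": 40,"rx": 0,"ry": 0,"rz": 0},
    {"tx": 1,"ty": 40,"tz": 20,"rx": 0,"ry": 0,"rz": 0.14},
    {"tx": 1,"ty": 44,"tz": 0,"rx": 0,"ry": 0,"rz": 0.14},
    {"tx": 1,"ty": 46,"tz": 0,"rx": 0,"ry": 0,"rz": 0.14},
    {"tx": 1,"ty": 46,"tz": 0,"rx": 0,"ry": 0,"rz": 0.14},
    {"tx": 1,"ty": 46,"tz": 0,"rx": 0,"ry": 0,"rz": 0.14},
    {"tx": 1,"ty": 46,"tz": 0,"rx": 0,"ry": 0,"rz": 0.14},
    {"tx": 1,"ty": 46,"tz": 0,"rx": 0,"ry": 0,"rz": 0.14},
    {"tx": 1,"ty": 40,"tz": 0,"rx": 0,"ry": 0,"rz": 0.14},
    {"tx": 1,"ty": 22,"tz": 0,"rx": 0,"ry": 0,"rz": 0.14}
  ],
  "gripper": 0.6
}}

```text
time: 22.7
tool_pos: [460.1, 123.5, 126.3]
tcp_rot: [3.141, -0.001, 1.311]
contact_force: [0.5, -0.5, -0.2]
grip_width: 36.5
finger_force: 0.0
```

>>> {"name": "carry_out", "arguments": {
  "plan": [
    {"tx": 0,"ty": 0,"tz": 0,"rx": 0,"ry": 0,"rz": 0.13},
    {"tx": 0,"ty": 0,"tz": 0,"rx": 0,"ry": 0,"rz": 0}
  ]
}}

```text
time: 22.9
tool_pos: [460.3, 121.4, 126.1]
tcp_rot: [3.141, 0.0, 1.436]
contact_force: [0.1, 0.3, 0.3]
grip_width: 36.8
finger_force: 0.0
```

```bash
python3 - <<'E'
from h import *
a=bot.capture('side')[140:260,200:360,::-1]
cv2.imwrite('pics/c6.png',cv2.resize(a,None,fx=5,fy=5,interpolation=cv2.INTER_CUBIC)); o=bot.get_obs(); print(o['time'],o['tool_pos'],o['tcp_rot'],o['contact_force'],o['grip_width'])
for z in(51,4):print((proj('side',[[471.8,207.5,z],[465.6,164.5,z],[460,121.5,z],o['tool_pos']])-[200,140])*5)
E
```

```text
22.95 [460.39627212 120.81979628 126.16250987] [3.14151211e+00 1.57230683e-04 1.43051707e+00] [ 0.22402827 -0.65097309  1.22502205] 36.634419127371714
[[269.51912819 290.63443058]
 [280.2959102  332.28765308]
 [292.76845014 376.0072278 ]
 [285.26100462 254.4960514 ]]
[[274.8165193  360.88110312]
 [285.52295596 403.57372136]
 [297.8866569  448.33672483]
 [285.26100462 254.4960514 ]]
```

View pics/c6.png

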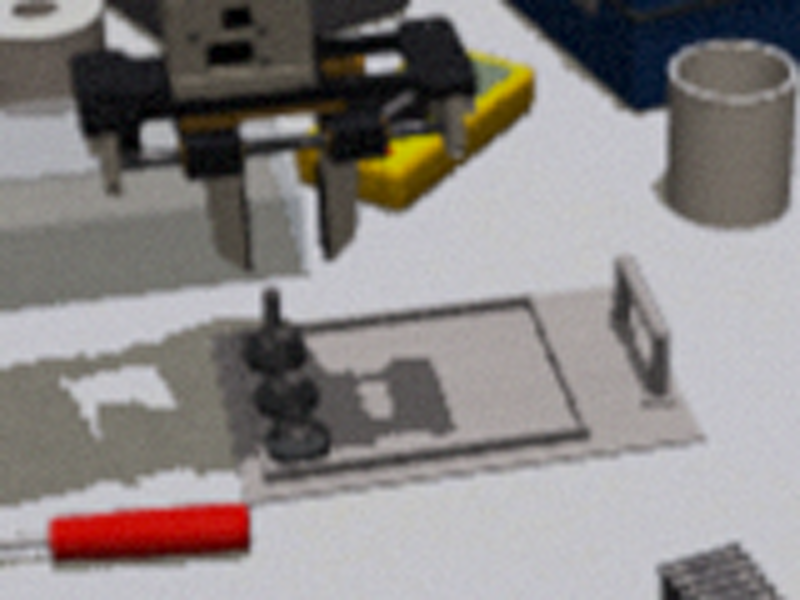

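The side view shows the far stud top at (270,292), as predicted, and the near foot's base at (298,438). The tool is above the near foot, so I'll grasp it.

>>> {"name": "carry_out", "arguments": {
  "plan": [
    {"tx": 0,"ty": 1,"tz": -30,"rx": 0,"ry": 0,"rz": 0},
    {"tx": 0,"ty": 0,"tz": -35,"rx": 0,"ry": 0,"rz": 0},
    {"tx": 0,"ty": 0,"tz": -20,"rx": 0,"ry": 0,"rz": 0},
    {"tx": 0,"ty": 0,"tz": -12,"rx": 0,"ry": 0,"rz": 0},
    {"tx": 0,"ty": 0,"tz": -6,"rx": 0,"ry": 0,"rz": 0},
    {"tx": 0,"ty": 0,"tz": 0,"rx": 0,"ry": 0,"rz": 0}
  ]
}}

```text
time: 23.55
tool_pos: [460.2, 121.1, 22.7]
tcp_rot: [-3.14, 0.0, 1.43]
contact_force: [-0.1, -0.4, -0.5]
grip_width: 36.8
finger_force: 0.0
```

>>> {"name": "carry_out", "arguments": {
  "plan": [
    {"tx": 0,"ty": 0,"tz": 0,"rx": 0,"ry": 0,"rz": 0},
    {"tx": 0,"ty": 0,"tz": 0,"rx": 0,"ry": 0,"rz": 0},
    {"tx": 0,"ty": 0,"tz": 0,"rx": 0,"ry": 0,"rz": 0},
    {"tx": 0,"ty": 0,"tz": 0,"rx": 0,"ry": 0,"rz": 0},
    {"tx": 0,"ty": 0,"tz": 0,"rx": 0,"ry": 0,"rz": 0},
    {"tx": 0,"ty": 0,"tz": 0,"rx": 0,"ry": 0,"rz": 0}
  ],
  "gripper": 0.95
}}

```text
time: 24.15
tool_pos: [460.7, 121.7, 23.7]
tcp_rot: [3.141, -0.0, 1.433]
contact_force: [-1.2, -0.4, 5.3]
grip_width: 9.3
finger_force: 30.0
```

>>> {"name": "carry_out", "arguments": {
  "plan": [
    {"tx": 0,"ty": 0,"tz": 5,"rx": 0,"ry": 0,"rz": 0},
    {"tx": 0,"ty": 0,"tz": 20,"rx": 0,"ry": 0,"rz": 0},
    {"tx": 0,"ty": 0,"tz": 35,"rx": 0,"ry": 0,"rz": 0},
    {"tx": 0,"ty": 0,"tz": 35,"rx": 0,"ry": 0,"rz": 0},
    {"tx": 5,"ty": -20,"tz": 25,"rx": 0,"ry": 0,"rz": 0},
    {"tx": 11,"ty": -40,"tz": 7,"rx": 0,"ry": 0,"rz": 0},
    {"tx": 12,"ty": -43,"tz": 0,"rx": 0,"ry": 0,"rz": 0},
    {"tx": 12,"ty": -43,"tz": 0,"rx": 0,"ry": 0,"rz": 0},
    {"tx": 12,"ty": -43,"tz": 0,"rx": 0,"ry": 0,"rz": 0},
    {"tx": 12,"ty": -43,"tz": 0,"rx": 0,"ry": 0,"rz": 0},
    {"tx": 12,"ty": -43,"tz": 0,"rx": 0,"ry": 0,"rz": 0},
    {"tx": 12,"ty": -43,"tz": 0,"rx": 0,"ry": 0,"rz": 0}
  ]
}}

```text
time: 25.35
tool_pos: [548.4, -198.1, 150.2]
tcp_rot: [-3.141, -0.0, 1.432]
contact_force: [0.5, 0.2, -1.5]
grip_width: 9.1
finger_force: 30.0
```

>>> {"name": "carry_out", "arguments": {
  "plan": [
    {"tx": 12,"ty": -43,"tz": 0,"rx": 0,"ry": 0,"rz": 0},
    {"tx": 12,"ty": -43,"tz": 0,"rx": 0,"ry": 0,"rz": 0},
    {"tx": 10,"ty": -36,"tz": 0,"rx": 0,"ry": 0,"rz": 0},
    {"tx": 6,"ty": -22,"tz": -4,"rx": 0,"ry": 0,"rz": 0},
    {"tx": 2,"ty": -9,"tz": -10,"rx": 0,"ry": 0,"rz": 0},
    {"tx": 0,"ty": 0,"tz": -18,"rx": 0,"ry": 0,"rz": 0},
    {"tx": 0,"ty": 0,"tz": -12,"rx": 0,"ry": 0,"rz": 0},
    {"tx": 0,"ty": 0,"tz": -6,"rx": 0,"ry": 0,"rz": 0},
    {"tx": 0,"ty": 0,"tz": -3,"rx": 0,"ry": 0,"rz": 0},
    {"tx": 0,"ty": 0,"tz": 0,"rx": 0,"ry": 0,"rz": 0}
  ]
}}

```text
time: 26.35
tool_pos: [590.6, -348.8, 97.3]
tcp_rot: [-3.142, -0.0, 1.433]
contact_force: [-0.1, 0.3, -0.4]
grip_width: 9.3
finger_force: 30.0
```

>>> {"name": "carry_out", "arguments": {
  "plan": [
    {"tx": 0,"ty": 0,"tz": -2,"rx": 0,"ry": 0,"rz": 0},
    {"tx": 0,"ty": 0,"tz": -1.5,"rx": 0,"ry": 0,"rz": 0},
    {"tx": 0,"ty": 0,"tz": -1.2,"rx": 0,"ry": 0,"rz": 0},
    {"tx": 0,"ty": 0,"tz": 0,"rx": 0,"ry": 0,"rz": 0},
    {"tx": 0,"ty": 0,"tz": 0,"rx": 0,"ry": 0,"rz": 0}
  ]
}}

```text
time: 26.85
tool_pos: [590.6, -349.4, 92.8]
tcp_rot: [3.141, 0.0, 1.433]
contact_force: [0.3, 0.5, 0.8]
grip_width: 9.4
finger_force: 30.0
```

>>> {"name": "carry_out", "arguments": {
  "plan": [
    {"tx": 0,"ty": 0,"tz": -0.5,"rx": 0,"ry": 0,"rz": 0},
    {"tx": 0,"ty": 0,"tz": 0,"rx": 0,"ry": 0,"rz": 0}
  ]
}}

```text
time: 27.05
tool_pos: [590.6, -349.4, 92.7]
tcp_rot: [3.141, 0.0, 1.433]
contact_force: [-1.2, 0.9, 4.5]
grip_width: 8.9
finger_force: 30.0
```

>>> {"name": "carry_out", "arguments": {
  "plan": [
    {"tx": 0,"ty": 0,"tz": 0,"rx": 0,"ry": 0,"rz": 0},
    {"tx": 0,"ty": 0,"tz": 0,"rx": 0,"ry": 0,"rz": 0},
    {"tx": 0,"ty": 0,"tz": 0,"rx": 0,"ry": 0,"rz": 0},
    {"tx": 0,"ty": 0,"tz": 8,"rx": 0,"ry": 0,"rz": 0},
    {"tx": 0,"ty": 0,"tz": 20,"rx": 0,"ry": 0,"rz": 0},
    {"tx": 0,"ty": 0,"tz": 30,"rx": 0,"ry": 0,"rz": 0},
    {"tx": -6,"ty": 25,"tz": 0,"rx": 0,"ry": 0,"rz": 0},
    {"tx": -11,"ty": 45,"tz": 0,"rx": 0,"ry": 0,"rz": 0},
    {"tx": -11,"ty": 45,"tz": 0,"rx": 0,"ry": 0,"rz": 0},
    {"tx": -11,"ty": 45,"tz": 0,"rx": 0,"ry": 0,"rz": 0},
    {"tx": -11,"ty": 45,"tz": 0,"rx": 0,"ry": 0,"rz": 0},
    {"tx": -11,"ty": 45,"tz": 0,"rx": 0,"ry": 0,"rz": 0}
  ],
  "gripper": 0.6
}}

```text
time: 28.25
tool_pos: [529.0, -97.8, 150.8]
tcp_rot: [3.14, 0.0, 1.432]
contact_force: [0.7, 0.1, 0.7]
grip_width: 36.5
finger_force: 0.0
```

>>> {"name": "carry_out", "arguments": {
  "plan": [
    {"tx": -11,"ty": 45,"tz": 0,"rx": 0,"ry": 0,"rz": 0},
    {"tx": -11,"ty": 45,"tz": 0,"rx": 0,"ry": 0,"rz": 0},
    {"tx": -11,"ty": 45,"tz": 0,"rx": 0,"ry": 0,"rz": 0},
    {"tx": -11,"ty": 45,"tz": 0,"rx": 0,"ry": 0,"rz": 0},
    {"tx": -11,"ty": 45,"tz": -10,"rx": 0,"ry": 0,"rz": 0},
    {"tx": -9,"ty": 38,"tz": -20,"rx": 0,"ry": 0,"rz": 0},
    {"tx": 0,"ty": 0,"tz": -20,"rx": 0,"ry": 0,"rz": 0},
    {"tx": 0,"ty": 0,"tz": 0,"rx": 0,"ry": 0,"rz": 0}
  ]
}}

```text
time: 29.05
tool_pos: [463.8, 164.5, 98.6]
tcp_rot: [-3.138, 0.001, 1.435]
contact_force: [1.0, 0.2, -0.6]
grip_width: 36.4
finger_force: 0.0
```

```bash
python3 - <<'E'
from h import *
g=lambda c,x0,y0,x1,y1,s:cv2.resize(bot.capture(c)[y0:y1,x0:x1,::-1],None,fx=s,fy=s,interpolation=cv2.INTER_CUBIC)
A=g('side',200,140,360,260,3); B=g('side',270,240,450,380,3)
c=np.zeros((780,540,3),np.uint8)[:600]; A=A[:,:]; 
c=np.zeros((420,800,3),np.uint8); c[:360,:400]=A[:,:400]; c[:420,400:800]=B[:,140:540]
cv2.imwrite('pics/c7.png',c); o=bot.get_obs(); print(o['time'],o['tool_pos'],o['tcp_rot'],o['contact_force'],o['grip_width'])
print((proj('side',[[471.8,207.5,51],[465.6,164.5,51],o['tool_pos']])-[200,140])*3)
E
```

```text
29.15 [465.88143517 163.45488523 100.65879232] [3.14112433e+00 4.19211350e-05 1.43245569e+00] [ 1.04165254 -0.30398954  0.08515281] 36.58885312214418
[[161.71147692 174.38065835]
 [168.17754612 199.37259185]
 [165.36250143 152.8096169 ]]
```

View pics/c7.png

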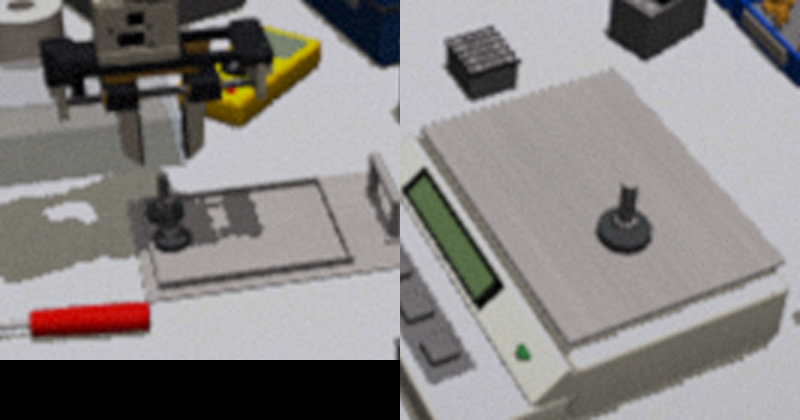

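The first foot stands on the pan at (625,235), and two remain in the tray as expected. Next is the second.

>>> {"name": "carry_out", "arguments": {
  "plan": [
    {"tx": 0,"ty": 0.5,"tz": -25,"rx": 0,"ry": 0,"rz": 0},
    {"tx": 0,"ty": 0.5,"tz": -25,"rx": 0,"ry": 0,"rz": 0},
    {"tx": 0,"ty": 0,"tz": -16,"rx": 0,"ry": 0,"rz": 0},
    {"tx": 0,"ty": 0,"tz": -8,"rx": 0,"ry": 0,"rz": 0},
    {"tx": 0,"ty": 0,"tz": -3,"rx": 0,"ry": 0,"rz": 0},
    {"tx": 0,"ty": 0,"tz": 0,"rx": 0,"ry": 0,"rz": 0}
  ]
}}

```text
time: 29.75
tool_pos: [466.2, 164.3, 23.7]
tcp_rot: [3.14, -0.0, 1.432]
contact_force: [0.4, 0.0, 0.4]
grip_width: 36.5
finger_force: 0.0
```

>>> {"name": "carry_out", "arguments": {
  "plan": [
    {"tx": 0,"ty": 0,"tz": 0,"rx": 0,"ry": 0,"rz": 0},
    {"tx": 0,"ty": 0,"tz": 0,"rx": 0,"ry": 0,"rz": 0},
    {"tx": 0,"ty": 0,"tz": 0,"rx": 0,"ry": 0,"rz": 0},
    {"tx": 0,"ty": 0,"tz": 0,"rx": 0,"ry": 0,"rz": 0},
    {"tx": 0,"ty": 0,"tz": 0,"rx": 0,"ry": 0,"rz": 0},
    {"tx": 0,"ty": 0,"tz": 0,"rx": 0,"ry": 0,"rz": 0}
  ],
  "gripper": 0.95
}}

```text
time: 30.35
tool_pos: [465.7, 164.7, 23.4]
tcp_rot: [3.141, -0.0, 1.433]
contact_force: [-0.3, 0.5, 3.9]
grip_width: 9.3
finger_force: 30.0
```

>>> {"name": "carry_out", "arguments": {
  "plan": [
    {"tx": 0,"ty": 0,"tz": 5,"rx": 0,"ry": 0,"rz": 0},
    {"tx": 0,"ty": 0,"tz": 20,"rx": 0,"ry": 0,"rz": 0},
    {"tx": 0,"ty": 0,"tz": 35,"rx": 0,"ry": 0,"rz": 0},
    {"tx": 0,"ty": 0,"tz": 35,"rx": 0,"ry": 0,"rz": 0},
    {"tx": 5,"ty": -20,"tz": 25,"rx": 0,"ry": 0,"rz": 0},
    {"tx": 11,"ty": -40,"tz": 7,"rx": 0,"ry": 0,"rz": 0},
    {"tx": 12,"ty": -43,"tz": 0,"rx": 0,"ry": 0,"rz": 0},
    {"tx": 12,"ty": -43,"tz": 0,"rx": 0,"ry": 0,"rz": 0},
    {"tx": 12,"ty": -43,"tz": 0,"rx": 0,"ry": 0,"rz": 0},
    {"tx": 12,"ty": -43,"tz": 0,"rx": 0,"ry": 0,"rz": 0},
    {"tx": 12,"ty": -43,"tz": 0,"rx": 0,"ry": 0,"rz": 0},
    {"tx": 12,"ty": -43,"tz": 0,"rx": 0,"ry": 0,"rz": 0}
  ]
}}

```text
time: 31.55
tool_pos: [553.4, -155.0, 150.0]
tcp_rot: [-3.141, -0.0, 1.432]
contact_force: [0.8, 0.3, -0.5]
grip_width: 9.2
finger_force: 30.0
```

>>> {"name": "carry_out", "arguments": {
  "plan": [
    {"tx": 10,"ty": -43,"tz": 0,"rx": 0,"ry": 0,"rz": 0},
    {"tx": 10,"ty": -43,"tz": 0,"rx": 0,"ry": 0,"rz": 0},
    {"tx": 8,"ty": -35,"tz": 0,"rx": 0,"ry": 0,"rz": 0},
    {"tx": 6,"ty": -20,"tz": -4,"rx": 0,"ry": 0,"rz": 0},
    {"tx": 2,"ty": -9,"tz": -10,"rx": 0,"ry": 0,"rz": 0},
    {"tx": 0,"ty": 0,"tz": -18,"rx": 0,"ry": 0,"rz": 0},
    {"tx": 0,"ty": 0,"tz": -12,"rx": 0,"ry": 0,"rz": 0},
    {"tx": 0,"ty": 0,"tz": -6,"rx": 0,"ry": 0,"rz": 0},
    {"tx": 0,"ty": 0,"tz": -3,"rx": 0,"ry": 0,"rz": 0},
    {"tx": 0,"ty": 0,"tz": -2,"rx": 0,"ry": 0,"rz": 0},
    {"tx": 0,"ty": 0,"tz": 0,"rx": 0,"ry": 0,"rz": 0}
  ]
}}

```text
time: 32.65
tool_pos: [589.7, -303.1, 95.4]
tcp_rot: [3.141, 0.0, 1.433]
contact_force: [-0.5, -0.8, -0.6]
grip_width: 8.9
finger_force: 30.0
```

>>> {"name": "carry_out", "arguments": {
  "plan": [
    {"tx": 0,"ty": 0,"tz": -1.3,"rx": 0,"ry": 0,"rz": 0},
    {"tx": 0,"ty": 0,"tz": -1,"rx": 0,"ry": 0,"rz": 0},
    {"tx": 0,"ty": 0,"tz": -0.8,"rx": 0,"ry": 0,"rz": 0},
    {"tx": 0,"ty": 0,"tz": 0,"rx": 0,"ry": 0,"rz": 0},
    {"tx": 0,"ty": 0,"tz": 0,"rx": 0,"ry": 0,"rz": 0}
  ]
}}

```text
time: 33.15
tool_pos: [589.6, -303.5, 92.4]
tcp_rot: [3.141, 0.0, 1.433]
contact_force: [-1.8, 0.3, 2.0]
grip_width: 9.2
finger_force: 30.0
```

>>> {"name": "carry_out", "arguments": {
  "plan": [
    {"tx": 0,"ty": 0,"tz": 0,"rx": 0,"ry": 0,"rz": 0},
    {"tx": 0,"ty": 0,"tz": 0,"rx": 0,"ry": 0,"rz": 0},
    {"tx": 0,"ty": 0,"tz": 0,"rx": 0,"ry": 0,"rz": 0},
    {"tx": 0,"ty": 0,"tz": 8,"rx": 0,"ry": 0,"rz": 0},
    {"tx": 0,"ty": 0,"tz": 20,"rx": 0,"ry": 0,"rz": 0},
    {"tx": 0,"ty": 0,"tz": 30,"rx": 0,"ry": 0,"rz": 0},
    {"tx": -6,"ty": 25,"tz": 0,"rx": 0,"ry": 0,"rz": 0},
    {"tx": -11,"ty": 45,"tz": 0,"rx": 0,"ry": 0,"rz": 0},
    {"tx": -11,"ty": 45,"tz": 0,"rx": 0,"ry": 0,"rz": 0},
    {"tx": -11,"ty": 45,"tz": 0,"rx": 0,"ry": 0,"rz": 0},
    {"tx": -11,"ty": 45,"tz": 0,"rx": 0,"ry": 0,"rz": 0},
    {"tx": -11,"ty": 45,"tz": 0,"rx": 0,"ry": 0,"rz": 0}
  ],
  "gripper": 0.6
}}

```text
time: 34.35
tool_pos: [528.0, -51.8, 150.7]
tcp_rot: [3.14, 0.0, 1.432]
contact_force: [-0.0, 0.4, 0.6]
grip_width: 36.4
finger_force: 0.0
```

>>> {"name": "carry_out", "arguments": {
  "plan": [
    {"tx": -10,"ty": 45,"tz": 0,"rx": 0,"ry": 0,"rz": 0},
    {"tx": -10,"ty": 45,"tz": 0,"rx": 0,"ry": 0,"rz": 0},
    {"tx": -10,"ty": 45,"tz": 0,"rx": 0,"ry": 0,"rz": 0},
    {"tx": -10,"ty": 45,"tz": 0,"rx": 0,"ry": 0,"rz": 0},
    {"tx": -10,"ty": 45,"tz": -10,"rx": 0,"ry": 0,"rz": 0},
    {"tx": -7,"ty": 35,"tz": -20,"rx": 0,"ry": 0,"rz": 0},
    {"tx": 0,"ty": 0,"tz": -20,"rx": 0,"ry": 0,"rz": 0},
    {"tx": 0,"ty": 0,"tz": 0,"rx": 0,"ry": 0,"rz": 0},
    {"tx": 0,"ty": 0,"tz": 0,"rx": 0,"ry": 0,"rz": 0}
  ]
}}

```text
time: 35.25
tool_pos: [471.8, 206.5, 100.5]
tcp_rot: [3.141, 0.0, 1.432]
contact_force: [0.2, -0.2, 0.4]
grip_width: 36.7
finger_force: 0.0
```

```bash
python3 - <<'E'
from h import *
g=lambda c,x0,y0,x1,y1,s:cv2.resize(bot.capture(c)[y0:y1,x0:x1,::-1],None,fx=s,fy=s,interpolation=cv2.INTER_CUBIC)
A=g('side',200,140,360,260,3); B=g('side',270,240,450,380,3)
c=np.zeros((420,800,3),np.uint8); c[:360,:400]=A[:,:400]; c[:420,400:800]=B[:,140:540]
cv2.imwrite('pics/c8.png',c); o=bot.get_obs(); print(o['time'],o['tool_pos'],o['tcp_rot'],o['contact_force'],o['grip_width'])
print((proj('side',[[471.8,207.5,51],[471.8,207.5,8],o['tool_pos']])-[200,140])*3)
E
```

```text
35.35 [472.51562826 206.12548945 101.17871242] [ 3.13961590e+00 -7.33614738e-04  1.43129141e+00] [0.09738581 0.07972358 0.18855559] 37.07280583717002
[[161.71147692 174.38065835]
 [164.62411103 213.00396906]
 [159.35999369 128.11493194]]
```

View pics/c8.png

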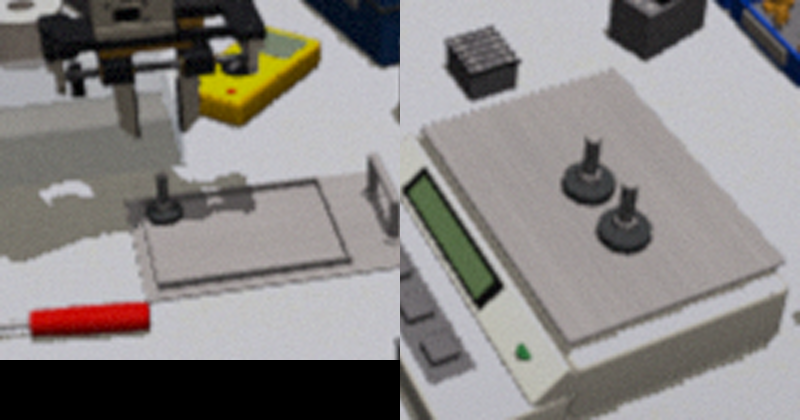

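Two feet are on the pan, at (588,180) and (625,232). The last is in the tray with its stud at (162,175), as predicted.

>>> {"name": "carry_out", "arguments": {
  "plan": [
    {"tx": 0,"ty": 0.5,"tz": -25,"rx": 0,"ry": 0,"rz": 0},
    {"tx": 0,"ty": 0.5,"tz": -25,"rx": 0,"ry": 0,"rz": 0},
    {"tx": 0,"ty": 0,"tz": -16,"rx": 0,"ry": 0,"rz": 0},
    {"tx": 0,"ty": 0,"tz": -8,"rx": 0,"ry": 0,"rz": 0},
    {"tx": 0,"ty": 0,"tz": -3,"rx": 0,"ry": 0,"rz": 0},
    {"tx": 0,"ty": 0,"tz": 0,"rx": 0,"ry": 0,"rz": 0}
  ]
}}

```text
time: 35.95
tool_pos: [472.1, 207.4, 23.5]
tcp_rot: [3.141, -0.0, 1.432]
contact_force: [0.7, -0.1, 0.2]
grip_width: 36.9
finger_force: 0.0
```

>>> {"name": "carry_out", "arguments": {
  "plan": [
    {"tx": 0,"ty": 0,"tz": 0,"rx": 0,"ry": 0,"rz": 0},
    {"tx": 0,"ty": 0,"tz": 0,"rx": 0,"ry": 0,"rz": 0},
    {"tx": 0,"ty": 0,"tz": 0,"rx": 0,"ry": 0,"rz": 0},
    {"tx": 0,"ty": 0,"tz": 0,"rx": 0,"ry": 0,"rz": 0},
    {"tx": 0,"ty": 0,"tz": 0,"rx": 0,"ry": 0,"rz": 0},
    {"tx": 0,"ty": 0,"tz": 0,"rx": 0,"ry": 0,"rz": 0}
  ],
  "gripper": 0.95
}}

```text
time: 36.55
tool_pos: [471.7, 207.7, 23.3]
tcp_rot: [3.141, -0.0, 1.433]
contact_force: [-0.0, 0.4, 3.8]
grip_width: 9.0
finger_force: 30.0
```

>>> {"name": "carry_out", "arguments": {
  "plan": [
    {"tx": 0,"ty": 0,"tz": 5,"rx": 0,"ry": 0,"rz": 0},
    {"tx": 0,"ty": 0,"tz": 20,"rx": 0,"ry": 0,"rz": 0},
    {"tx": 0,"ty": 0,"tz": 35,"rx": 0,"ry": 0,"rz": 0},
    {"tx": 0,"ty": 0,"tz": 35,"rx": 0,"ry": 0,"rz": 0},
    {"tx": 5,"ty": -20,"tz": 25,"rx": 0,"ry": 0,"rz": 0},
    {"tx": 11,"ty": -40,"tz": 7,"rx": 0,"ry": 0,"rz": 0},
    {"tx": 11,"ty": -43,"tz": 0,"rx": 0,"ry": 0,"rz": 0},
    {"tx": 11,"ty": -43,"tz": 0,"rx": 0,"ry": 0,"rz": 0},
    {"tx": 11,"ty": -43,"tz": 0,"rx": 0,"ry": 0,"rz": 0},
    {"tx": 11,"ty": -43,"tz": 0,"rx": 0,"ry": 0,"rz": 0},
    {"tx": 11,"ty": -43,"tz": 0,"rx": 0,"ry": 0,"rz": 0},
    {"tx": 11,"ty": -43,"tz": 0,"rx": 0,"ry": 0,"rz": 0}
  ]
}}

```text
time: 37.75
tool_pos: [553.4, -112.1, 150.0]
tcp_rot: [-3.141, -0.0, 1.432]
contact_force: [0.8, 0.2, -0.7]
grip_width: 9.0
finger_force: 30.0
```

>>> {"name": "carry_out", "arguments": {
  "plan": [
    {"tx": 10,"ty": -43,"tz": 0,"rx": 0,"ry": 0,"rz": 0},
    {"tx": 10,"ty": -43,"tz": 0,"rx": 0,"ry": 0,"rz": 0},
    {"tx": 8,"ty": -33,"tz": 0,"rx": 0,"ry": 0,"rz": 0},
    {"tx": 6,"ty": -19,"tz": -4,"rx": 0,"ry": 0,"rz": 0},
    {"tx": 2,"ty": -9,"tz": -10,"rx": 0,"ry": 0,"rz": 0},
    {"tx": 0,"ty": 0,"tz": -18,"rx": 0,"ry": 0,"rz": 0},
    {"tx": 0,"ty": 0,"tz": -12,"rx": 0,"ry": 0,"rz": 0},
    {"tx": 0,"ty": 0,"tz": -6,"rx": 0,"ry": 0,"rz": 0},
    {"tx": 0,"ty": 0,"tz": -3,"rx": 0,"ry": 0,"rz": 0},
    {"tx": 0,"ty": 0,"tz": -2,"rx": 0,"ry": 0,"rz": 0},
    {"tx": 0,"ty": 0,"tz": 0,"rx": 0,"ry": 0,"rz": 0}
  ]
}}

```text
time: 38.85
tool_pos: [589.7, -257.1, 95.3]
tcp_rot: [3.141, 0.0, 1.433]
contact_force: [0.9, 0.2, -0.2]
grip_width: 9.2
finger_force: 30.0
```

>>> {"name": "carry_out", "arguments": {
  "plan": [
    {"tx": 0,"ty": 0,"tz": -1.3,"rx": 0,"ry": 0,"rz": 0},
    {"tx": 0,"ty": 0,"tz": -1,"rx": 0,"ry": 0,"rz": 0},
    {"tx": 0,"ty": 0,"tz": -0.8,"rx": 0,"ry": 0,"rz": 0},
    {"tx": 0,"ty": 0,"tz": 0,"rx": 0,"ry": 0,"rz": 0},
    {"tx": 0,"ty": 0,"tz": 0,"rx": 0,"ry": 0,"rz": 0}
  ]
}}

```text
time: 39.35
tool_pos: [589.6, -257.5, 92.3]
tcp_rot: [3.141, 0.0, 1.433]
contact_force: [-1.3, 0.4, 2.8]
grip_width: 9.2
finger_force: 30.0
```

>>> {"name": "carry_out", "arguments": {
  "plan": [
    {"tx": 0,"ty": 0,"tz": 0,"rx": 0,"ry": 0,"rz": 0},
    {"tx": 0,"ty": 0,"tz": 0,"rx": 0,"ry": 0,"rz": 0},
    {"tx": 0,"ty": 0,"tz": 0,"rx": 0,"ry": 0,"rz": 0},
    {"tx": 0,"ty": 0,"tz": 8,"rx": 0,"ry": 0,"rz": 0},
    {"tx": 0,"ty": 0,"tz": 20,"rx": 0,"ry": 0,"rz": 0},
    {"tx": 0,"ty": 0,"tz": 30,"rx": 0,"ry": 0,"rz": 0},
    {"tx": 0,"ty": 0,"tz": 20,"rx": 0,"ry": 0,"rz": 0}
  ],
  "gripper": 0.6
}}

```text
time: 40.05
tool_pos: [590.0, -257.6, 172.4]
tcp_rot: [3.139, 0.001, 1.433]
contact_force: [0.1, -0.2, -0.0]
grip_width: 36.6
finger_force: 0.0
```

>>> {"name": "carry_out", "arguments": {
  "plan": [
    {"tx": -15,"ty": -7,"tz": 0,"rx": 0,"ry": 0,"rz": -0.139},
    {"tx": -15,"ty": -7,"tz": 0,"rx": 0,"ry": 0,"rz": -0.139},
    {"tx": -15,"ty": -7,"tz": 0,"rx": 0,"ry": 0,"rz": -0.139},
    {"tx": -15,"ty": -7,"tz": 0,"rx": 0,"ry": 0,"rz": -0.139},
    {"tx": -15,"ty": -7,"tz": 0,"rx": 0,"ry": 0,"rz": -0.139},
    {"tx": -15,"ty": -7,"tz": 0,"rx": 0,"ry": 0,"rz": -0.139},
    {"tx": -15,"ty": -7,"tz": 0,"rx": 0,"ry": 0,"rz": -0.139},
    {"tx": -15,"ty": -7,"tz": 0,"rx": 0,"ry": 0,"rz": -0.139},
    {"tx": -15,"ty": -7,"tz": 0,"rx": 0,"ry": 0,"rz": -0.139},
    {"tx": 0,"ty": -7,"tz": 0,"rx": 0,"ry": 0,"rz": -0.139},
    {"tx": 0,"ty": 0,"tz": 0,"rx": 0,"ry": 0,"rz": 0}
  ],
  "gripper": 1
}}

```text
time: 41.15
tool_pos: [454.3, -328.3, 170.6]
tcp_rot: [3.14, -0.001, 0.04]
contact_force: [-1.1, 0.1, -0.3]
grip_width: 0.5
finger_force: 0.0
```

```bash
python3 - <<'E'
from h import *
im=cv2.cvtColor(bot.capture('side'),cv2.COLOR_RGB2GRAY)
P=proj('side',[[669,-198,73],[677,-408,73],[516,-410,73],[510,-201,73]]).astype(np.int32)
m=np.zeros_like(im);cv2.fillPoly(m,[P],1)
n,l,s,c=cv2.connectedComponentsWithStats(((im<90)&(m>0)).astype(np.uint8))
print([(s[i,4],atz('side',[c[i]],85)[0].round()) for i in range(1,n) if s[i,4]>25])
print(bot.get_obs()['tool_pos'])
E
```

```text
[(np.int32(978), array([ 554., -241.,   85.])), (np.int32(204), array([ 587., -305.,   85.])), (np.int32(226), array([ 588., -351.,   85.]))]
[ 454.515176   -327.74876012  170.37132513]
```

>>> {"name": "carry_out", "arguments": {
  "plan": [
    {"tx": 0.4,"ty": 0.5,"tz": -40,"rx": 0,"ry": 0,"rz": 0},
    {"tx": 0,"ty": 0,"tz": -40,"rx": 0,"ry": 0,"rz": 0},
    {"tx": 0,"ty": 0,"tz": -25,"rx": 0,"ry": 0,"rz": 0},
    {"tx": 0,"ty": 0,"tz": -12,"rx": 0,"ry": 0,"rz": 0},
    {"tx": 0,"ty": 0,"tz": -4,"rx": 0,"ry": 0,"rz": 0},
    {"tx": 0,"ty": 0,"tz": -2,"rx": 0,"ry": 0,"rz": 0},
    {"tx": 0,"ty": 0,"tz": -2,"rx": 0,"ry": 0,"rz": 0},
    {"tx": 0,"ty": 0,"tz": 0,"rx": 0,"ry": 0,"rz": 0}
  ]
}}

```text
time: 42.0
tool_pos: [455.7, -327.5, 46.0]
tcp_rot: [3.14, -0.002, 0.043]
contact_force: [0.6, -0.4, 1.9]
grip_width: 1.0
finger_force: 0.8
```

>>> {"name": "carry_out", "arguments": {
  "plan": [
    {"tx": 0,"ty": 0,"tz": -1.5,"rx": 0,"ry": 0,"rz": 0},
    {"tx": 0,"ty": 0,"tz": -1.5,"rx": 0,"ry": 0,"rz": 0},
    {"tx": 0,"ty": 0,"tz": -0.8,"rx": 0,"ry": 0,"rz": 0},
    {"tx": 0,"ty": 0,"tz": 0,"rx": 0,"ry": 0,"rz": 0},
    {"tx": 0,"ty": 0,"tz": 0,"rx": 0,"ry": 0,"rz": 0}
  ]
}}

```text
time: 42.5
tool_pos: [455.6, -327.5, 42.2]
tcp_rot: [3.14, -0.002, 0.043]
contact_force: [1.9, 1.5, 9.1]
grip_width: 0.0
finger_force: 4.1
```

COUNT went fully down. Next is PRINT, at (456,-365).

>>> {"name": "carry_out", "arguments": {
  "plan": [
    {"tx": 0,"ty": 0,"tz": 6,"rx": 0,"ry": 0,"rz": 0},
    {"tx": 0,"ty": 0,"tz": 14,"rx": 0,"ry": 0,"rz": 0},
    {"tx": 0,"ty": 0,"tz": 6,"rx": 0,"ry": 0,"rz": 0},
    {"tx": 0.4,"ty": -18,"tz": 0,"rx": 0,"ry": 0,"rz": 0},
    {"tx": 0.4,"ty": -19,"tz": 0,"rx": 0,"ry": 0,"rz": 0},
    {"tx": 0,"ty": 0,"tz": 0,"rx": 0,"ry": 0,"rz": 0},
    {"tx": 0,"ty": 0,"tz": -12,"rx": 0,"ry": 0,"rz": 0},
    {"tx": 0,"ty": 0,"tz": -8,"rx": 0,"ry": 0,"rz": 0},
    {"tx": 0,"ty": 0,"tz": -3,"rx": 0,"ry": 0,"rz": 0},
    {"tx": 0,"ty": 0,"tz": -2,"rx": 0,"ry": 0,"rz": 0},
    {"tx": 0,"ty": 0,"tz": -1,"rx": 0,"ry": 0,"rz": 0},
    {"tx": 0,"ty": 0,"tz": 0,"rx": 0,"ry": 0,"rz": 0}
  ]
}}

```text
time: 43.7
tool_pos: [455.0, -362.6, 42.1]
tcp_rot: [-3.14, 0.001, 0.043]
contact_force: [-5.4, 4.5, 12.7]
grip_width: 0.4
finger_force: 6.6
```

>>> {"name": "carry_out", "arguments": {
  "plan": [
    {"tx": 0,"ty": 0,"tz": 0,"rx": 0,"ry": 0,"rz": 0}
  ]
}}

```text
time: 43.8
tool_pos: [455.1, -362.5, 42.1]
tcp_rot: [-3.14, 0.001, 0.043]
contact_force: [-4.9, 4.5, 13.4]
grip_width: 0.4
finger_force: 6.6
```

>>> {"name": "carry_out", "arguments": {
  "plan": [
    {"tx": 0,"ty": 0,"tz": 6,"rx": 0,"ry": 0,"rz": 0},
    {"tx": 0,"ty": 0,"tz": 25,"rx": 0,"ry": 0,"rz": 0},
    {"tx": 0,"ty": 0,"tz": 45,"rx": 0,"ry": 0,"rz": 0},
    {"tx": -1,"ty": 20,"tz": 42,"rx": 0,"ry": 0,"rz": 0},
    {"tx": -2,"ty": 45,"tz": 0,"rx": 0,"ry": 0,"rz": 0.1},
    {"tx": -2,"ty": 45,"tz": 0,"rx": 0,"ry": 0,"rz": 0.1},
    {"tx": -2,"ty": 45,"tz": 0,"rx": 0,"ry": 0,"rz": 0.1},
    {"tx": -2,"ty": 45,"tz": 0,"rx": 0,"ry": 0,"rz": 0.1},
    {"tx": -2,"ty": 45,"tz": 0,"rx": 0,"ry": 0,"rz": 0.1},
    {"tx": -2,"ty": 45,"tz": 0,"rx": 0,"ry": 0,"rz": 0.1},
    {"tx": -2,"ty": 45,"tz": 0,"rx": 0,"ry": 0,"rz": 0.1},
    {"tx": -2,"ty": 45,"tz": 0,"rx": 0,"ry": 0,"rz": 0.1}
  ],
  "gripper": 0.9
}}

```text
time: 45.0
tool_pos: [438.1, 18.2, 159.0]
tcp_rot: [3.141, -0.0, 0.847]
contact_force: [0.8, -0.2, 0.2]
grip_width: 9.0
finger_force: 0.0
```

>>> {"name": "carry_out", "arguments": {
  "plan": [
    {"tx": -1,"ty": 45,"tz": 0,"rx": 0,"ry": 0,"rz": 0.1},
    {"tx": -1,"ty": 45,"tz": 0,"rx": 0,"ry": 0,"rz": 0.1},
    {"tx": -1,"ty": 45,"tz": 0,"rx": 0,"ry": 0,"rz": 0.1},
    {"tx": -1,"ty": 45,"tz": 0,"rx": 0,"ry": 0,"rz": 0.1},
    {"tx": 0,"ty": 45,"tz": 0,"rx": 0,"ry": 0,"rz": 0.1},
    {"tx": 0,"ty": 45,"tz": 0,"rx": 0,"ry": 0,"rz": 0.09},
    {"tx": 0,"ty": 45,"tz": 0,"rx": 0,"ry": 0,"rz": 0},
    {"tx": 0,"ty": 35,"tz": 0,"rx": 0,"ry": 0,"rz": 0},
    {"tx": 0,"ty": 18,"tz": 0,"rx": 0,"ry": 0,"rz": 0},
    {"tx": 0,"ty": 0,"tz": 0,"rx": 0,"ry": 0,"rz": 0},
    {"tx": 0,"ty": 0,"tz": 0,"rx": 0,"ry": 0,"rz": 0}
  ],
  "gripper": 0.6
}}

```text
time: 46.1
tool_pos: [434.0, 383.9, 158.5]
tcp_rot: [-3.141, 0.001, 1.434]
contact_force: [-0.4, -0.7, -0.9]
grip_width: 36.6
finger_force: 0.0
```

Now I'm above the cover. I'll descend to z of about 62 and grip it.

>>> {"name": "carry_out", "arguments": {
  "plan": [
    {"tx": 0.4,"ty": 0.5,"tz": -30,"rx": 0,"ry": 0,"rz": 0},
    {"tx": 0,"ty": 0,"tz": -30,"rx": 0,"ry": 0,"rz": 0},
    {"tx": 0,"ty": 0,"tz": -20,"rx": 0,"ry": 0,"rz": 0},
    {"tx": 0,"ty": 0,"tz": -10,"rx": 0,"ry": 0,"rz": 0},
    {"tx": 0,"ty": 0,"tz": -6,"rx": 0,"ry": 0,"rz": 0},
    {"tx": 0,"ty": 0,"tz": 0,"rx": 0,"ry": 0,"rz": 0}
  ]
}}

```text
time: 46.7
tool_pos: [435.3, 384.1, 63.1]
tcp_rot: [-3.141, 0.0, 1.432]
contact_force: [-0.1, -0.0, -0.1]
grip_width: 36.8
finger_force: 0.0
```

>>> {"name": "carry_out", "arguments": {
  "plan": [
    {"tx": 0,"ty": 0,"tz": 0,"rx": 0,"ry": 0,"rz": 0},
    {"tx": 0,"ty": 0,"tz": 0,"rx": 0,"ry": 0,"rz": 0},
    {"tx": 0,"ty": 0,"tz": 0,"rx": 0,"ry": 0,"rz": 0},
    {"tx": 0,"ty": 0,"tz": 0,"rx": 0,"ry": 0,"rz": 0},
    {"tx": 0,"ty": 0,"tz": 0,"rx": 0,"ry": 0,"rz": 0},
    {"tx": 0,"ty": 0,"tz": 0,"rx": 0,"ry": 0,"rz": 0}
  ],
  "gripper": 0.88
}}

```text
time: 47.3
tool_pos: [435.2, 384.9, 63.7]
tcp_rot: [3.141, -0.001, 1.433]
contact_force: [-1.4, -0.4, 6.1]
grip_width: 13.8
finger_force: 30.0
```

>>> {"name": "carry_out", "arguments": {
  "plan": [
    {"tx": 0,"ty": 0,"tz": 3,"rx": 0,"ry": 0,"rz": 0},
    {"tx": 0,"ty": 0,"tz": 10,"rx": 0,"ry": 0,"rz": 0},
    {"tx": 0,"ty": 0,"tz": 18,"rx": 0,"ry": 0,"rz": 0},
    {"tx": 0,"ty": 0,"tz": 25,"rx": 0,"ry": 0,"rz": 0},
    {"tx": 0,"ty": 0,"tz": 25,"rx": 0,"ry": 0,"rz": 0},
    {"tx": 0,"ty": 0,"tz": 15,"rx": 0,"ry": 0,"rz": 0},
    {"tx": 0,"ty": 0,"tz": 4,"rx": 0,"ry": 0,"rz": 0}
  ]
}}

```text
time: 48.0
tool_pos: [435.9, 385.2, 165.4]
tcp_rot: [3.139, -0.003, 1.433]
contact_force: [-0.1, -0.1, -1.1]
grip_width: 13.8
finger_force: 30.0
```

>>> {"name": "carry_out", "arguments": {
  "plan": [
    {"tx": 4,"ty": -9,"tz": 0,"rx": 0,"ry": 0,"rz": 0},
    {"tx": 8,"ty": -19,"tz": 0,"rx": 0,"ry": 0,"rz": 0},
    {"tx": 12,"ty": -29,"tz": 0,"rx": 0,"ry": 0,"rz": 0},
    {"tx": 14,"ty": -34,"tz": 0,"rx": 0,"ry": 0,"rz": 0},
    {"tx": 16,"ty": -38,"tz": 0,"rx": 0,"ry": 0,"rz": 0},
    {"tx": 15,"ty": -36,"tz": 0,"rx": 0,"ry": 0,"rz": 0},
    {"tx": 12,"ty": -29,"tz": 0,"rx": 0,"ry": 0,"rz": 0},
    {"tx": 9,"ty": -22,"tz": 0,"rx": 0,"ry": 0,"rz": 0},
    {"tx": 5,"ty": -11,"tz": 0,"rx": 0,"ry": 0,"rz": 0},
    {"tx": 2,"ty": -4,"tz": 0,"rx": 0,"ry": 0,"rz": 0},
    {"tx": 0,"ty": 0,"tz": 0,"rx": 0,"ry": 0,"rz": 0},
    {"tx": 0,"ty": 0,"tz": 0,"rx": 0,"ry": 0,"rz": 0}
  ]
}}

```text
time: 49.2
tool_pos: [531.6, 154.5, 162.8]
tcp_rot: [-3.141, -0.0, 1.434]
contact_force: [0.8, -0.2, -1.2]
grip_width: 13.6
finger_force: 30.0
```

>>> {"name": "carry_out", "arguments": {
  "plan": [
    {"tx": 0,"ty": 0,"tz": -8,"rx": 0,"ry": 0,"rz": 0},
    {"tx": 0,"ty": 0,"tz": -16,"rx": 0,"ry": 0,"rz": 0},
    {"tx": 0,"ty": 0,"tz": -20,"rx": 0,"ry": 0,"rz": 0},
    {"tx": 0,"ty": 0,"tz": -18,"rx": 0,"ry": 0,"rz": 0},
    {"tx": 0,"ty": 0,"tz": -10,"rx": 0,"ry": 0,"rz": 0},
    {"tx": 0,"ty": 0,"tz": -6,"rx": 0,"ry": 0,"rz": 0},
    {"tx": 0,"ty": 0,"tz": 0,"rx": 0,"ry": 0,"rz": 0},
    {"tx": 0,"ty": 0,"tz": 0,"rx": 0,"ry": 0,"rz": 0}
  ]
}}

```text
time: 50.0
tool_pos: [532.5, 153.9, 85.6]
tcp_rot: [3.141, -0.0, 1.433]
contact_force: [0.1, -0.2, -1.4]
grip_width: 13.6
finger_force: 30.0
```

```bash
python3 - <<'E'
from h import *
r=[]
for i in range(6):
    bot.capture('side'); r.append(bot.get_obs()['tool_pos'])
print(np.mean(r,0),np.std(r,0))
E
```

```text
[532.49200244 153.73109706  85.72410043] [0.11807917 0.06378669 0.12678063]
```

>>> {"name": "carry_out", "arguments": {
  "plan": [
    {"tx": 0,"ty": 0,"tz": -3,"rx": 0,"ry": 0,"rz": 0},
    {"tx": 0,"ty": 0,"tz": -3,"rx": 0,"ry": 0,"rz": 0},
    {"tx": 0,"ty": 0,"tz": -3,"rx": 0,"ry": 0,"rz": 0},
    {"tx": 0,"ty": 0,"tz": -2,"rx": 0,"ry": 0,"rz": 0},
    {"tx": 0,"ty": 0,"tz": -2,"rx": 0,"ry": 0,"rz": 0},
    {"tx": 0,"ty": 0,"tz": -2,"rx": 0,"ry": 0,"rz": 0},
    {"tx": 0,"ty": 0,"tz": 0,"rx": 0,"ry": 0,"rz": 0},
    {"tx": 0,"ty": 0,"tz": 0,"rx": 0,"ry": 0,"rz": 0}
  ]
}}

```text
time: 51.1
tool_pos: [532.1, 153.7, 70.0]
tcp_rot: [3.141, 0.0, 1.433]
contact_force: [-0.3, 0.3, 0.2]
grip_width: 14.0
finger_force: 30.0
```

>>> {"name": "carry_out", "arguments": {
  "plan": [
    {"tx": 0,"ty": 0,"tz": -1.5,"rx": 0,"ry": 0,"rz": 0},
    {"tx": 0,"ty": 0,"tz": -1.2,"rx": 0,"ry": 0,"rz": 0},
    {"tx": 0,"ty": 0,"tz": -1,"rx": 0,"ry": 0,"rz": 0},
    {"tx": 0,"ty": 0,"tz": 0,"rx": 0,"ry": 0,"rz": 0},
    {"tx": 0,"ty": 0,"tz": 0,"rx": 0,"ry": 0,"rz": 0}
  ]
}}

```text
time: 51.6
tool_pos: [532.1, 153.6, 66.7]
tcp_rot: [3.141, -0.0, 1.433]
contact_force: [-1.3, -0.9, 4.3]
grip_width: 13.8
finger_force: 30.0
```

It seated at z = 66.7, as predicted. I'll release, rise and move clear.

>>> {"name": "carry_out", "arguments": {
  "plan": [
    {"tx": 0,"ty": 0,"tz": 0,"rx": 0,"ry": 0,"rz": 0},
    {"tx": 0,"ty": 0,"tz": 0,"rx": 0,"ry": 0,"rz": 0},
    {"tx": 0,"ty": 0,"tz": 0,"rx": 0,"ry": 0,"rz": 0},
    {"tx": 0,"ty": 0,"tz": 0,"rx": 0,"ry": 0,"rz": 0},
    {"tx": 0,"ty": 0,"tz": 8,"rx": 0,"ry": 0,"rz": 0},
    {"tx": 0,"ty": 0,"tz": 20,"rx": 0,"ry": 0,"rz": 0},
    {"tx": 0,"ty": 0,"tz": 40,"rx": 0,"ry": 0,"rz": 0},
    {"tx": 0,"ty": 0,"tz": 40,"rx": 0,"ry": 0,"rz": 0},
    {"tx": -16,"ty": 40,"tz": 0,"rx": 0,"ry": 0,"rz": 0},
    {"tx": -16,"ty": 40,"tz": 0,"rx": 0,"ry": 0,"rz": 0},
    {"tx": -16,"ty": 40,"tz": 0,"rx": 0,"ry": 0,"rz": 0},
    {"tx": -16,"ty": 40,"tz": 0,"rx": 0,"ry": 0,"rz": 0}
  ],
  "gripper": 0.6
}}

```text
time: 52.8
tool_pos: [467.4, 315.0, 175.2]
tcp_rot: [3.141, -0.001, 1.432]
contact_force: [0.5, 0.5, -0.2]
grip_width: 36.7
finger_force: 0.0
```

>>> {"name": "carry_out", "arguments": {
  "plan": [
    {"tx": -16,"ty": 40,"tz": 0,"rx": 0,"ry": 0,"rz": 0},
    {"tx": -16,"ty": 40,"tz": 0,"rx": 0,"ry": 0,"rz": 0},
    {"tx": 0,"ty": 0,"tz": 0,"rx": 0,"ry": 0,"rz": 0},
    {"tx": 0,"ty": 0,"tz": 0,"rx": 0,"ry": 0,"rz": 0}
  ]
}}

```text
time: 53.2
tool_pos: [435.6, 394.2, 174.6]
tcp_rot: [3.141, 0.0, 1.435]
contact_force: [0.2, -0.8, 0.2]
grip_width: 36.6
finger_force: 0.0
```

```bash
python3 - <<'E'
from h import *
g=lambda c,x0,y0,x1,y1,s:cv2.resize(bot.capture(c)[y0:y1,x0:x1,::-1],None,fx=s,fy=s,interpolation=cv2.INTER_CUBIC)
A=g('side',230,150,450,380,2.6); B=g('top',215,160,315,285,2.2)
c=np.zeros((598,800,3),np.uint8); c[:A.shape[0],:A.shape[1]]=A; c[:B.shape[0],575:575+B.shape[1]]=B
cv2.imwrite('pics/c9.png',c); o=bot.get_obs(); print(o['time'],o['tool_pos'],o['contact_force'])
E
```

```text
53.3 [436.43359926 392.8266035  174.55055384] [ 0.21897807 -1.52879484 -0.49558395]
```

View pics/c9.png

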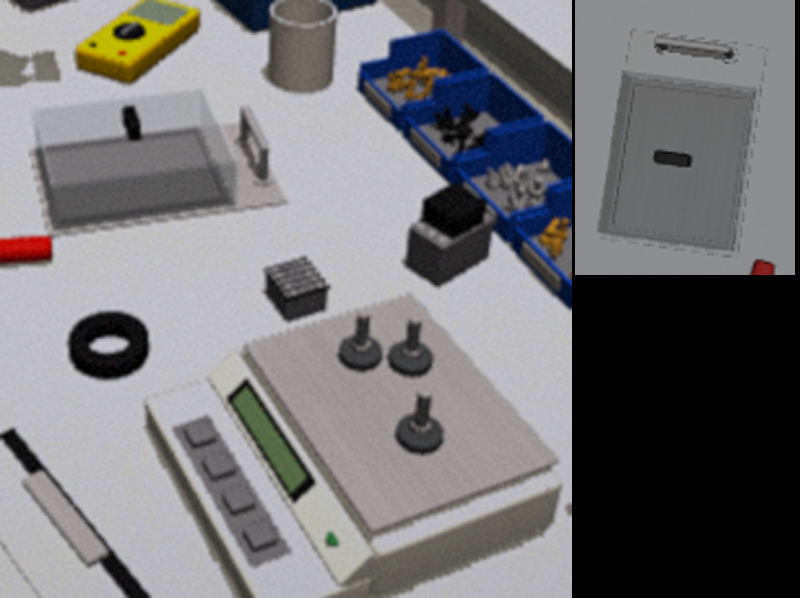

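All three feet stand on the pan, at (360,350), (410,357) and (420,430); the middle one was nudged aside but is still well on it. The cover sits square on the tray and the bystanders are in place, so I'll hand in.

```bash
python3 -c "
from plant import bot
print(bot.close_job())"
```

```text
the job is handed in; nothing more can be done
None
```

I did the whole job in the order asked and handed it in: all three feet are on the pan, ZERO, COUNT and PRINT were each pressed fully down with TARE untouched, the cover is back on the tray, and the last picture shows the other things still in place; no verdict came back.

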